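# Hang the carrier frame on its two snap hooks

## Task

Take the tray sealer's carrier frame out of the draining stand by its hanging rail and hang it on the rack: press the rail gently down into both yellow hooks at once, without forcing them, until it rests down on both and both spring keepers have snapped shut over it. Only let go once both ends are carried by their hooks; leave it hanging there at rest, and leave the other things on the bench alone.

Things in the scene. Friction and masses are not known exactly. Their poses are not given: they have to be found in the camera images.
- frame: Tray sealer's carrier frame, loose, 0.35 to 0.65 kg: upright aluminium plate 200 wide (y) x 118 tall (z) x 8 mm (x) with two openings; above it, on two blue lugs, a round steel hanging rail 12 mm thick, 310 mm long along y, blue caps 18 mm thick on its last 7 mm. Origin: middle of the underside, 150 mm below the rail's centre line. It starts standing in the stand's near slot.
- grip (a point): Middle of the frame's hanging rail, on its centre line: take the frame here, closing on the 12 mm rail across its length. The lugs (12 mm wide) join the rail 70 mm left and right of it; the plate's top edge is 32 mm below. With a moderate grip (35 N or so) it can tilt between the fingers when one end meets its hook first. Axes as frame.
- stand: Fixed steel draining stand, base 160 x 180 x 12 mm, with two slots 13 mm wide along its y between pins that reach 69 mm above the bench. The near slot, holding the frame, passes over the origin (on the bench); the far slot, 60 mm further along its x, holds the white board. The frame comes out straight up and is clear after 60 mm.
- rack: Fixed hanging rack: two aluminium posts 260 mm apart on a foot rail, one yellow snap hook clamped on the front of each, facing the robot. Origin on the bench midway between the posts, in the plane of their front faces; x points away from the robot's side, y to the left. Between the posts it is open above 30 mm; the hung frame's plate passes between the two hooks, 22 mm clear of each. Pressing one hook with over 15 N is too rough.
- rail_L (a point): Point on the rail's centre line 130 mm to the left (seen from the robot, +y) of its middle: the part that is to lie in that hook. Axes as frame. The rail may lie up to 9 mm to one side along its length.
- post_L: The left (seen from the robot, +y) post of the rack, 30 x 30 mm, 300 mm tall, carrying one hook. Origin: foot of its front face; axes as the rack. The hook is a yellow J open upward, 16 mm wide, between a clamp plate on the post and an upturned tip whose top is 30 mm above the centre of a seated rail; the slot is 24 mm wide in x, so the rail has 6 mm play either way.
- mark_L (a point): Where the centre of a seated rail lies, mid-slot in the left (seen from the robot, +y) hook, if that hook is clamped at its nominal height of 235 mm. The hooks are set by hand: each by itself really sits anywhere up to 11 mm above or below this point, and that is not measured; it has to be felt (or seen). The hook is rigid. Axes as the rack.
- keeper_L (a joint): Sprung red tongue across the mouth of the left (seen from the robot, +y) hook, hinged on the tip. 0 rad = shut, 1.15 = pushed right down. A rail pressed from above meets it about 27 mm over its seat, pushes it down and aside with about 4 to 6 N per hook (more than the frame's own weight gives), and it springs shut above the rail about 6 mm before the rail is seated. It will not open upward.
- rail_R (a point): Point on the rail's centre line 130 mm to the right (seen from the robot, -y) of its middle: the part that is to lie in that hook. Axes as frame. The rail may lie up to 9 mm to one side along its length.
- post_R: The right (seen from the robot, -y) post of the rack, 30 x 30 mm, 300 mm tall, carrying one hook. Origin: foot of its front face; axes as the rack. The hook is a yellow J open upward, 16 mm wide, between a clamp plate on the post and an upturned tip whose top is 30 mm above the centre of a seated rail; the slot is 24 mm wide in x, so the rail has 6 mm play either way.
- mark_R (a point): Where the centre of a seated rail lies, mid-slot in the right (seen from the robot, -y) hook, if that hook is clamped at its nominal height of 235 mm. The hooks are set by hand: each by itself really sits anywhere up to 11 mm above or below this point, and that is not measured; it has to be felt (or seen). The hook is rigid. Axes as the rack.
- keeper_R (a joint): Sprung red tongue across the mouth of the right (seen from the robot, -y) hook, hinged on the tip. 0 rad = shut, 1.15 = pushed right down. A rail pressed from above meets it about 27 mm over its seat, pushes it down and aside with about 4 to 6 N per hook (more than the frame's own weight gives), and it springs shut above the rail about 6 mm before the rail is seated. It will not open upward.
- board: white plastic board 8 x 150 x 100 mm standing in the stand's far slot (not to be disturbed); origin under its middle.
- pack_a: sealed clear pack of dates 130 x 180 x 40 mm lying on the bench (not to be disturbed); origin under its middle.
- pack_b: the same kind of pack, lying on top of pack_a (not to be disturbed); origin under its middle.
- tape: brown roll of packing tape, 100 mm across, 48 mm tall, on its side face (not to be disturbed); origin under its middle.
- tray: empty clear tray 110 x 150 x 40 mm (not to be disturbed); origin under its middle.
- brush: hand brush lying flat (not to be disturbed).
- marker: black marker pen, 130 mm long, 16 mm thick, lying on the bench (not to be disturbed).
There are look-alikes about, which are no part of the job. Leave any red or turquoise look-alike of the stand alone.

How it is judged:
By the outcome, as a careful person would: the job done as asked, in the order asked, and still so for the second after the job is handed in, with the robot touching nothing.
It also fails if it takes over 72 s, if anything falls off the work surface, if the arm or the gripper's body presses on something with over 40 N, if the wrist force passes 120 N, or if a joint passes its speed limit or range.

## Robot

A 6-joint arm with a two-finger parallel gripper is mounted at the origin on the work surface. World frame = base frame: x ahead of the robot, y to its left, z up, the work surface at z = 0. Lengths are in m, angles in rad, forces in N, time in s.
With the tool pointing down it reaches from about 0.35 to 0.85 m from the base axis. Payload 8.1 kg.
Tool frame: the origin (TCP) lies at the very end of the fingers, on their centre line; the grasp point (between the pads) lies 19 mm behind it (pinch_z is the distance from the TCP to the grasp point, in m); z points along the fingers, y is the direction in which the jaws open and shut (so a half turn about z gives the same grasp; the last joint's range is limited). The gripper opens to 93 mm and grips with 3 to 60 N. Pads are 15 mm wide; open, the fingers measure 128 mm over their backs; the gripper's body (75 mm by 188 mm) begins 65 mm behind the grasp point.
Start: joints at [1.159, 0.13, 1.488, -0, 1.523, -0.085], TCP at [0.193, 0.568, 0.219] pointing down, gripper open.
Joint ranges: [-2.96, 2.96], [-0.89, 2.26], [0.02, 2.5], [-1.34, 4.48], [0, 2.73], [-2.66, 2.66]. Speed limits (rad/s): [2.39, 2.39, 2.79, 3.14, 3.14, 3.14].

## Interface

Orientations are given as a rotation vector (axis times angle).
In Python, from plant import * gives the robot as it stands.
- The arm moves only by the tool move_arm, never from a script. Its argument "series" is a list of rows, each a list of 7 numbers: the shift along the tool's x, y, z each as a share of 10 cm, from -1 to 1, then the turn, a rotation vector about the tool's x, y, z each as a share of 180 degrees, from -1 to 1, then the opening, from -1 (shut) to 1 (fully open). In form: [[dx, dy, dz, rx, ry, rz, jaw], ...]. A call has 1 to 8 rows; each row is the pose to reach, as a shift and turn from the pose commanded when the call began, along the tool's axes at that moment, turning the shorter way round; what a row does not reach only later rows make up. A row lasts 1/10 s, in which the tool goes at most 50 mm and 8.59 degrees, less where a joint would pass 70% of its speed; a pose out of reach is approached as far as the arm can. A call with a number of a shift or a turn outside -1 to 1 is refused whole. A call with a gripper value outside its range is refused whole. The fingers move at their own pace and stop on an object; "squeeze" is the grip in N (left out, the last holds). Time passes only in rows, so rows that repeat a pose let the fingers close. It gives the time, the measured TCP pose, the force and the opening at its end, in the units of the state.
- read_state(): the state, without advancing time (a new reading comes with each control period).
- read_camera(name): name is "scene" or "top" or "wrist"; returns a dict with "frame" (480x640x3 uint8, red, green, blue), "K" (3x3 intrinsics, pixels), "k1" (the pictures are not rectified: a ray, as slopes to the right and down, at radius r is drawn at 1 + k1 r^2 times it, then the intrinsics apply), "rvec" (rotation vector, rad) and "tvec" (3), from world to camera coordinates, as OpenCV has them. Camera axes: x right, y down, z forward; pixel columns grow to the right and rows downward; lengths in m; the calibration is good to about 2 mm. A picture is of the moment at which its call begins. There is no depth.
- close_job(): hands the job in, once; it reports no verdict.
The state is a dict: "t": time; "q": joint angles; "dq": joint speeds; "joint_torque": joint torques, N m; "tool_pos": TCP position; "orientation": TCP orientation; "force": force on the tool from outside, world axes, zero at the start; "wrist_torque": the same for the moment, N m; "opening": finger opening in m.
Only numpy, scipy, OpenCV 4.12 (cv2) and the standard library are available. Lean on these libraries where they do the work, as an engineer would, in place of code of your own. Each camera call takes 0.05 s, during which the arm holds its last target.

## Working session

There is one attempt and no reset: what is moved stays moved. The work goes in short steps, Python scripts to look and compute and a tool call to move; the robot and the scene stay as the last step left them, time stands still between calls to the robot, and variables do not carry over. Pictures are saved under pics/ and viewed, and the job is handed in when it is done.

Besides the shell and the picture viewer there is one more tool, called after "Emit:" as name([rows], argument=value, ...), one row to a line, values as JSON. move_arm: Moves the arm, as the interface text tells. Shift numbers are shares of 10 cm and turn numbers shares of 180 degrees, none past 1 either way. Its arguments: {"type":"object","properties":{"series":{"type":"array","items":{"type":"array","items":{"type":"number"}}},"squeeze":{"type":"number"}},"required":["series"]}

```bash
ls; mkdir -p pics
python3 - <<'E'
from plant import *
import cv2
print(read_state())
for n in ["scene","top","wrist"]:
    c=read_camera(n); cv2.imwrite(f"pics/{n}0.png",c["frame"][:,:,::-1])
    print(n,c["K"].tolist(),c["k1"],c["rvec"],c["tvec"])
E
```

```text
pics
{'t': 0.0, 'q': array([ 1.15860470e+00,  1.31183675e-01,  1.48927989e+00,  3.60673729e-06,
        1.52301739e+00, -8.53780789e-02]), 'dq': array([ 0.00122416,  0.00132031,  0.00091328,  0.00069066, -0.00052405,
       -0.00044021]), 'joint_torque': array([-2.95872167e-03, -5.59816110e+01, -4.91775441e+01,  7.64684030e-02,
        3.48849292e-02, -1.97260083e-04]), 'tool_pos': array([0.19234739, 0.56771912, 0.21757369]), 'orientation': array([-5.10999833e-01, -3.09927931e+00,  2.87298318e-03]), 'force': array([ 0.14752963, -0.16300092,  0.35102154]), 'wrist_torque': array([ 0.03131532, -0.01783264, -0.01581471]), 'opening': 0.09293005908191979}
scene [[476.61592869681294, 0.0, 319.31414586080245], [0.0, 476.61592869681294, 240.40591536967028], [0.0, 0.0, 1.0]] 0.015911496095802388 [ 2.23658282  0.92291918 -0.39014066] [-0.17996223 -0.1404673   1.51236089]
top [[572.6683484264679, 0.0, 316.0069553072432], [0.0, 572.6683484264679, 242.8132850098818], [0.0, 0.0, 1.0]] -0.1251639621512481 [ 2.15939363 -2.20813685  0.0590833 ] [-0.08631601  0.4022037   1.75461419]
wrist [[363.07403482583453, 0.0, 317.5714493184997], [0.0, 363.07403482583453, 237.69813645145274], [0.0, 0.0, 1.0]] 0.009088772749999363 [-2.37278376 -1.70235    -0.22178658] [-0.59981185 -0.03068484  0.39003155]
```

View pics/scene0.png

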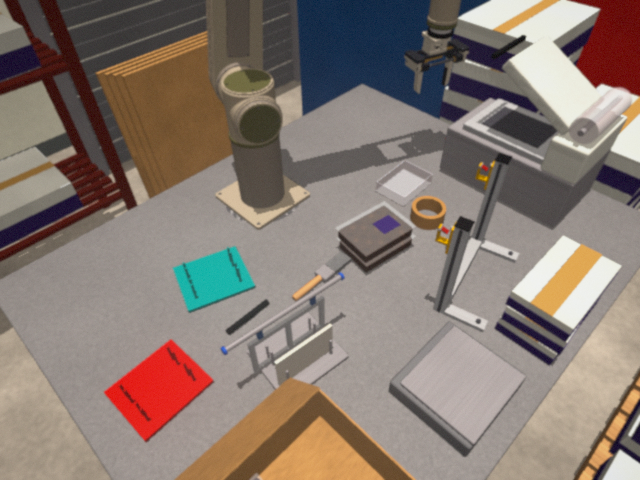

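View pics/top0.png

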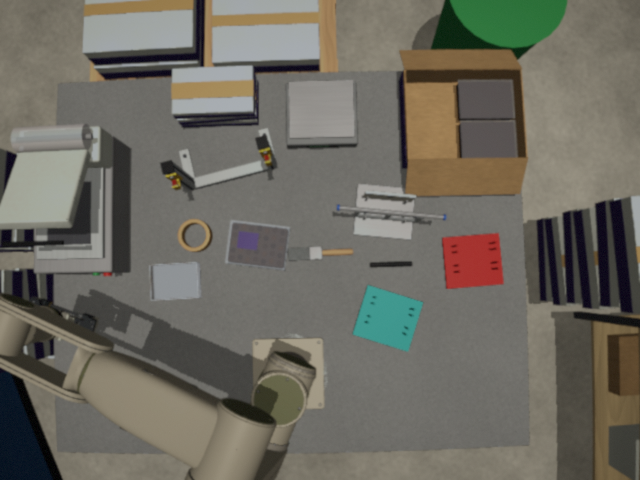

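View pics/wrist0.png

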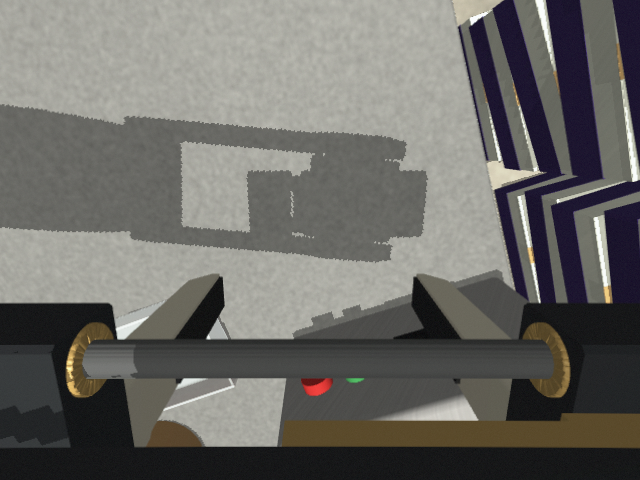

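The scene view shows the frame in its stand (caps near px (224,350) and (342,276)) and the rack hooks (yellow, near (445,235) and (485,172)). The top view has rail caps near (338,208) and (445,216), and hooks near (172,175) and (265,150). I'll enlarge these areas next.

Run:
```python
import cv2
s=cv2.imread("pics/scene0.png"); t=cv2.imread("pics/top0.png")
def crop(im,x,y,w,h,k,n): cv2.imwrite(n,cv2.resize(im[y:y+h,x:x+w],None,fx=k,fy=k,interpolation=cv2.INTER_CUBIC))
crop(s,215,265,140,130,5,"pics/s_frame.png")
crop(t,325,175,130,70,6,"pics/t_frame.png")
crop(s,425,145,100,185,3.2,"pics/s_rack.png")
crop(s,425,150,90,110,5.4,"pics/s_hooks.png")
crop(t,155,120,130,80,6,"pics/t_rack.png")
```

```text
(no output)
```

View pics/s_frame.png

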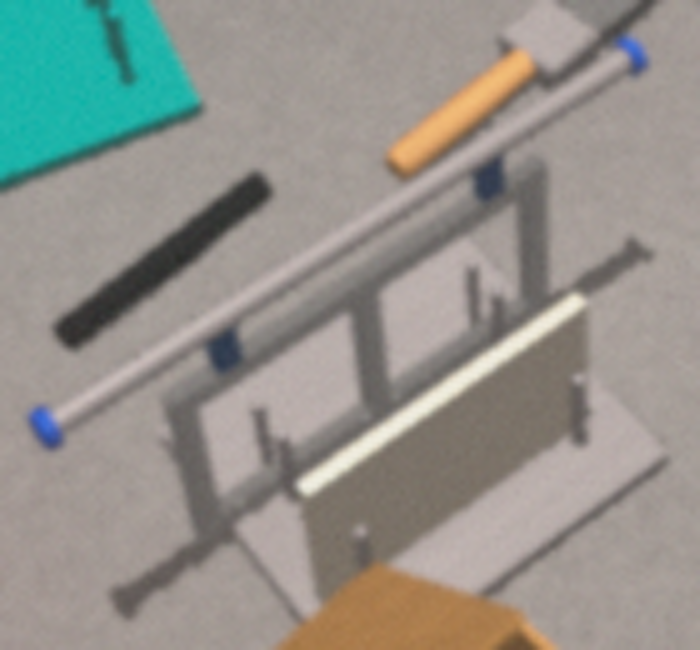

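View pics/t_frame.png

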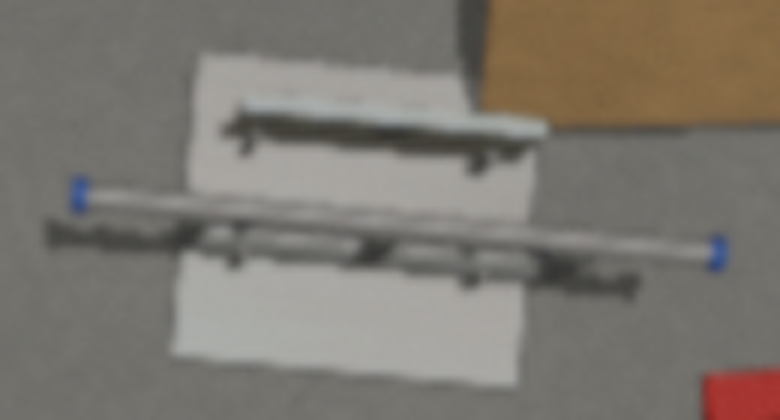

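View pics/s_hooks.png

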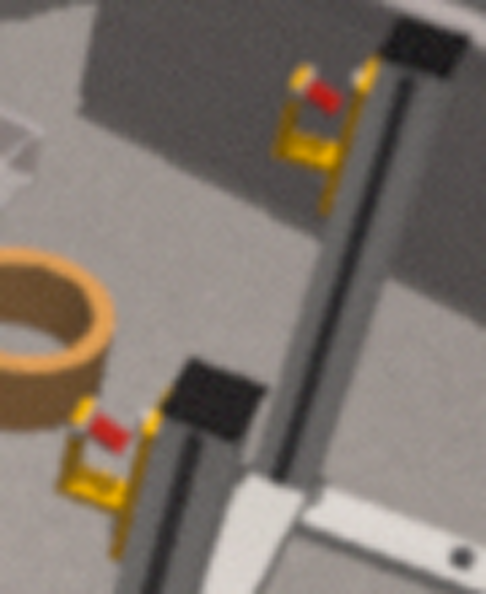

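View pics/t_rack.png

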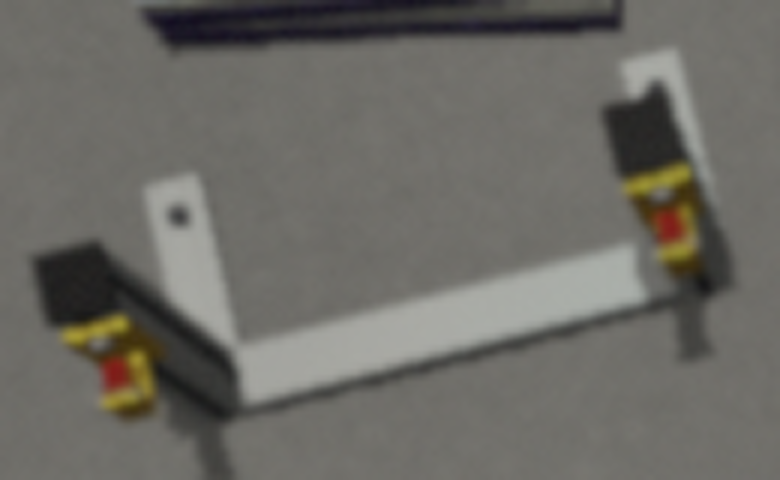

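View pics/s_rack.png

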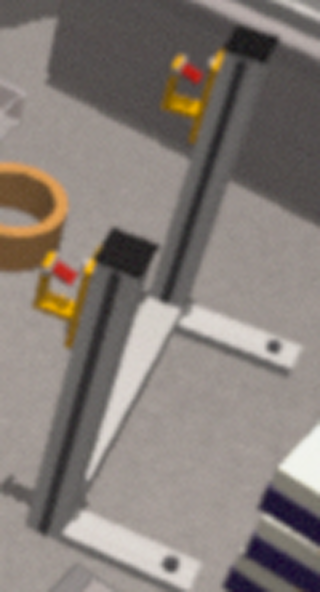

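```bash
cat > h.py <<'E'
import numpy as np, cv2, json
from scipy.optimize import least_squares
from scipy.spatial.transform import Rotation as R
CAM={"scene":dict(K=[[476.61592869681294,0,319.31414586080245],[0,476.61592869681294,240.40591536967028],[0,0,1]],k1=0.015911496095802388,rvec=[2.23658282,0.92291918,-0.39014066],tvec=[-0.17996223,-0.1404673,1.51236089]),
"top":dict(K=[[572.6683484264679,0,316.0069553072432],[0,572.6683484264679,242.8132850098818],[0,0,1]],k1=-0.1251639621512481,rvec=[2.15939363,-2.20813685,0.0590833],tvec=[-0.08631601,0.4022037,1.75461419])}
def proj(cam,P):
    c=CAM[cam] if isinstance(cam,str) else cam
    return cv2.projectPoints(np.atleast_2d(np.array(P,float)),np.array(c["rvec"],float),np.array(c["tvec"],float),np.array(c["K"],float),np.array([c["k1"],0,0,0.]))[0][:,0]
def crop2px(p,o,k): return (np.array(p,float)+.5)/k-.5+np.array(o)
def ray(cam,p):
    c=CAM[cam] if isinstance(cam,str) else cam
    n=cv2.undistortPoints(np.array([[p]],float),np.array(c["K"],float),np.array([c["k1"],0,0,0.]))[0,0]
    Rm=cv2.Rodrigues(np.array(c["rvec"],float))[0]
    return -Rm.T@np.array(c["tvec"],float), Rm.T@np.array([*n,1])
def onz(cam,p,z):
    o,d=ray(cam,p); return o+d*(z-o[2])/d[2]
def tri(obs):
    A=[];b=[]
    for cam,p in obs:
        o,d=ray(cam,p); d/=np.linalg.norm(d); M=np.eye(3)-np.outer(d,d); A.append(M); b.append(M@o)
    return np.linalg.lstsq(np.vstack(A),np.hstack(b),rcond=None)[0]
E
python3 - <<'E'
from h import *
# frame caps
sl=crop2px((632,54),(215,265),5); sr=crop2px((45,427),(215,265),5)
tl=crop2px((80,193),(325,175),6); tr=crop2px((718,252),(325,175),6)
L=tri([("scene",sl),("top",tl)]); Rr=tri([("scene",sr),("top",tr)])
print("capL",L,"capR",Rr,"mid",(L+Rr)/2,"len",np.linalg.norm(L-Rr))
d=L-Rr; print("yaw of rail (y axis) deg",np.degrees(np.arctan2(-d[0],d[1])))
for P,a,b in((L,sl,tl),(Rr,sr,tr)): print(proj("scene",P)-a,proj("top",P)-b)
# rack
so=(425,150)
S={"L":[(398,15),(470,40),(450,78),(380,52)],"R":[(193,357),(265,388),(238,438),(165,405)]} # f+ b+ b- f-
T={"L":[(50,325),(33,258),(97,242),(118,308)],"R":[(625,182),(603,105),(660,88),(685,165)]}
def model(p,side):
    x,y,yaw,z=p; s=130 if side=="L" else -130
    pts=np.array([(0,s+15,0),(30,s+15,0),(30,s-15,0),(0,s-15,0)])/1000
    return R.from_euler("z",yaw).apply(pts)+[x,y,z]
def res(p):
    r=[]
    for s in "LR":
        m=model(p,s)
        r.append(proj("scene",m)-crop2px(S[s],so,5.4)); r.append(proj("top",m)-crop2px(T[s],(155,120),6))
    return np.concatenate(r).ravel()
f=least_squares(res,[.5,.2,.2,.3]); print(f.x,np.degrees(f.x[2]),np.abs(f.fun).max()); print(f.fun.reshape(-1,4,2).round(1).tolist())
E
```

```text
capL [ 0.4912139  -0.16094094  0.16517398] capR [ 0.45657562 -0.46212978  0.16606017] mid [ 0.47389476 -0.31153536  0.16561707] len 0.3031753791819441
yaw of rail (y axis) deg -6.560489405974244
[[-0.00962416  0.00071216]] [[-0.00569442 -0.00512283]]
[[ 0.0122693  -0.00143939]] [[0.00728308 0.00430912]]
[0.60689543 0.16204891 0.22922436 0.2980028 ] 13.13358812128637 1.3626983752863566
[[[0.7, 0.3], [-0.1, -0.5], [-0.3, -0.9], [0.1, -0.0]], [[-0.3, -0.0], [0.1, 0.3], [0.3, 0.1], [-0.7, -0.1]], [[-0.4, 0.8], [0.1, 0.2], [0.0, -0.3], [-0.5, 0.5]], [[-1.1, -1.2], [-0.2, 0.9], [1.4, 0.9], [-0.1, -1.2]]]
```

Run:
```python
from h import *
rv=np.array([-2.37278376,-1.70235,-0.22178658]);tv=np.array([-0.59981185,-0.03068484,0.39003155])
Rm=cv2.Rodrigues(rv)[0]; C=-Rm.T@tv; print("cam pos",C,"axes(rows x right,y down,z fwd)\n",Rm)
tp=np.array([0.19234739,0.56771912,0.21757369]);Rt=R.from_rotvec([-5.10999833e-01,-3.09927931e+00,2.87298318e-03]).as_matrix()
print("tool axes cols",Rt); print("cam in tool",Rt.T@(C-tp)); print("cam axes in tool (rows)",Rm@Rt)
c=[ (300,72),(370,65),(85,405),(155,418)]
for n,p in zip(["Ltip","Lclamp","Rtip","Rclamp"],c): print(n,crop2px(p,(425,150),5.4))
# predicted marks in scene
Rk=R.from_euler("z",0.2292)
for s in(1,-1):
  for nm,off in(("seat",(-.018,0,.235)),("tip",(-.033,0,.265)),("clamp",(-.003,0,.265))):
    P=Rk.apply([off[0],s*.13,off[2]])+[.607,.162,0]; print(s,nm,P,(proj("scene",P)-[425,150])*5.4,(proj("top",P)-[155,120])*6)
```

```text
cam pos [0.12513253 0.59148534 0.38383247] axes(rows x right,y down,z fwd)
 [[ 0.32055049  0.94723026 -0.0014909 ]
 [ 0.91522922 -0.30931464  0.25822456]
 [ 0.24413696 -0.08413853 -0.96608377]]
tool axes cols [[-9.47069967e-01  3.21026324e-01 -7.59786419e-04]
 [ 3.21027181e-01  9.47068403e-01 -1.72869560e-03]
 [ 1.64612916e-04 -1.88110778e-03 -9.99998217e-01]]
cam in tool [ 0.07131415  0.00061775 -0.1662485 ]
cam axes in tool (rows) [[ 5.02674451e-04  9.99999798e-01 -3.90124307e-04]
 [-9.66042009e-01  3.84802536e-04 -2.58384769e-01]
 [-2.58384566e-01  5.06759891e-04  9.66042007e-01]]
Ltip [480.14814815 162.92592593]
Lclamp [493.11111111 161.62962963]
Rtip [440.33333333 224.59259259]
Rclamp [453.2962963 227.       ]
1 seat [0.55993492 0.28451073 0.235     ] [[316.25384413 131.09097053]] [[123.79132351 376.35245781]]
1 tip [0.54532719 0.28110275 0.265     ] [[299.55131801  68.90666922]] [[114.35236473 397.09130297]]
1 clamp [0.57454265 0.2879187  0.265     ] [[364.1151609   89.60186116]] [[ 99.54118201 333.31851281]]
-1 seat [0.61900653 0.03131013 0.235     ] [[102.32432929 477.32666077]] [[672.53783944 232.817856  ]]
-1 tip [0.60439881 0.02790215 0.265     ] [[ 79.8127259  411.63377577]] [[674.16701981 250.68657089]]
-1 clamp [0.63361426 0.0347181  0.265     ] [[151.24479228 439.21183482]] [[658.11582335 186.91463264]]
```

```bash
cat >> h.py <<'E'
def Rdown(phi):
    c,s=np.cos(phi),np.sin(phi); return np.array([[c,s,0],[s,-c,0],[0,0,-1.]])
def plan(pos,Rt,st=None):
    if st is None:
        from plant import read_state
        st=read_state()
    R0=R.from_rotvec(st["orientation"]); d=R0.inv().apply(np.array(pos)-st["tool_pos"])
    r=(R0.inv()*R.from_matrix(Rt)).as_rotvec()
    print("t",round(st["t"],2),"pos",st["tool_pos"].round(4),"rows shift",(d/.1).round(3).tolist(),"turn",(r/np.pi).round(4).tolist(),"F",st["force"].round(2),"T",st["wrist_torque"].round(2),"op",round(st["opening"],4))
RK=dict(x=.6069,y=.1620,yaw=.2292)
def rack(p,rk=RK): return R.from_euler("z",rk["yaw"]).apply(p)+[rk["x"],rk["y"],0]
E
python3 - <<'E'
from h import *
t=rack([.013,0,.34]); print(t); plan(t,Rdown(np.radians(193.13)))
E
```

```text
[0.61956003 0.16495358 0.34      ]
t 0.15 pos [0.1924 0.5678 0.2178] rows shift [-5.339, -2.446, -1.219] turn [-0.0004, -0.0002, -0.177] F [-0.31  0.36 -0.17] T [ 0.02 -0.08 -0.05] op 0.093
```

Emit:
move_arm([
  [0, 0, -0.5, 0, 0, -0.04, 1],
  [0, 0, -1, 0, 0, -0.09, 1],
  [-0.3, -0.2, -1, 0, 0, -0.135, 1],
  [-0.7, -0.4, -1, 0, 0, -0.177, 1],
  [-1, -0.5, -1, 0, 0, -0.177, 1],
])

```text
t: 0.65
tool_pos: [0.2722, 0.4874, 0.3191]
orientation: [-0.368, 3.119, 0.0]
force: [0.7, 0.1, -0.7]
opening: 0.0932
```

Run:
```python
from h import *
plan(rack([.013,0,.34]),Rdown(np.radians(193.13)))
```

```text
t 0.65 pos [0.2722 0.4874 0.3191] rows shift [-2.628, -3.944, -0.206] turn [0.0, 0.0003, 0.0018] F [ 0.66  0.09 -0.7 ] T [ 0.05 -0.01 -0.05] op 0.0932
```

Emit:
move_arm([
  [-0.3, -0.4, -0.1, 0, 0, 0, 1],
  [-0.6, -0.8, -0.2, 0, 0, 0, 1],
  [-0.7, -1, -0.2, 0, 0, 0, 1],
])

```text
t: 0.95
tool_pos: [0.3649, 0.4052, 0.3398]
orientation: [-0.355, 3.119, 0.0]
force: [0.1, 0.6, -0.2]
opening: 0.0931
```

Emit:
move_arm([
  [-0.3, -0.4, 0, 0, 0, 0, 1],
  [-0.6, -0.8, 0, 0, 0, 0, 1],
  [-0.7, -1, 0, 0, 0, 0, 1],
])

```text
t: 1.25
tool_pos: [0.4555, 0.323, 0.3379]
orientation: [0.355, -3.121, 0.002]
force: [-0.1, 1.6, 0.0]
opening: 0.0929
```

Emit:
move_arm([
  [-0.3, -0.4, 0, 0, 0, 0, 1],
  [-0.6, -0.8, 0, 0, 0, 0, 1],
  [-0.7, -1, 0, 0, 0, 0, 1],
  [-0.7, -1, 0, 0, 0, 0, 1],
])

```text
t: 1.65
tool_pos: [0.5456, 0.2415, 0.3375]
orientation: [0.353, -3.12, 0.002]
force: [0.1, 0.6, 1.4]
opening: 0.0927
```

Run:
```python
from h import *
plan(rack([.013,0,.34]),Rdown(np.radians(193.13)))
```

```text
t 1.65 pos [0.5456 0.2415 0.3375] rows shift [-0.55, -0.911, -0.025] turn [-0.0003, -0.0005, -0.0013] F [0.09 0.59 1.42] T [ 0.08  0.05 -0.02] op 0.0927
```

Emit:
move_arm([
  [-0.3, -0.45, 0, 0, 0, 0, 1],
  [-0.55, -0.9, 0, 0, 0, 0, 1],
  [-0.55, -0.9, 0, 0, 0, 0, 1],
  [-0.55, -0.9, 0, 0, 0, 0, 1],
])

```text
t: 2.05
tool_pos: [0.618, 0.1688, 0.3378]
orientation: [0.357, -3.12, -0.0]
force: [-0.5, 0.7, 0.3]
opening: 0.093
```

```bash
cat > snap.py <<'E'
import sys,cv2,json
from plant import *
for n in sys.argv[2:]:
    c=read_camera(n); cv2.imwrite(f"pics/{n}{sys.argv[1]}.png",c["frame"][:,:,::-1])
    json.dump({k:(c[k] if k=="k1" else c[k].tolist()) for k in("K","k1","rvec","tvec")},open(f"pics/{n}{sys.argv[1]}.json","w"))
E
python3 snap.py 1 wrist
```

```text
(no output)
```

View pics/wrist1.png

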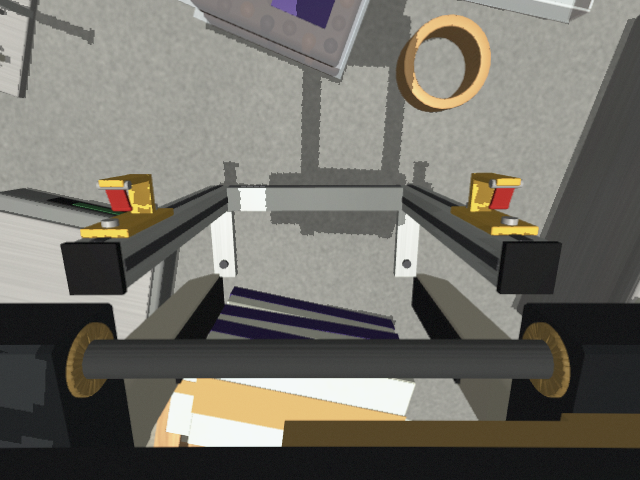

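The wrist view shows both hooks sharply: right hook (−y) at px (118,200), left hook at (497,200), with the post caps at (95,268) and (528,266). I'll take a second view 80 mm further on for stereo.

Emit:
move_arm([
  [-0.4, 0, 0, 0, 0, 0, 1],
  [-0.8, 0, 0, 0, 0, 0, 1],
  [-0.8, 0, 0, 0, 0, 0, 1],
  [-0.8, 0, 0, 0, 0, 0, 1],
])

```text
t: 2.5
tool_pos: [0.695, 0.1895, 0.3367]
orientation: [0.362, -3.117, -0.0]
force: [0.3, -0.4, 0.4]
opening: 0.0932
```

```bash
python3 snap.py 2 wrist
python3 - <<'E'
import cv2
for i,y in((1,165),(2,40)):
    im=cv2.imread(f"pics/wrist{i}.png")
    for n,x in(("R",50),("L",440)):
        cv2.imwrite(f"pics/w{i}{n}.png",cv2.resize(im[y:y+140,x:x+140],None,fx=5,fy=5,interpolation=cv2.INTER_CUBIC)[:600] if 0 else cv2.resize(im[y:y+140,x:x+140],None,fx=4.2,fy=4.2,interpolation=cv2.INTER_CUBIC))
E
```

```text
(no output)
```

View pics/wrist2.png

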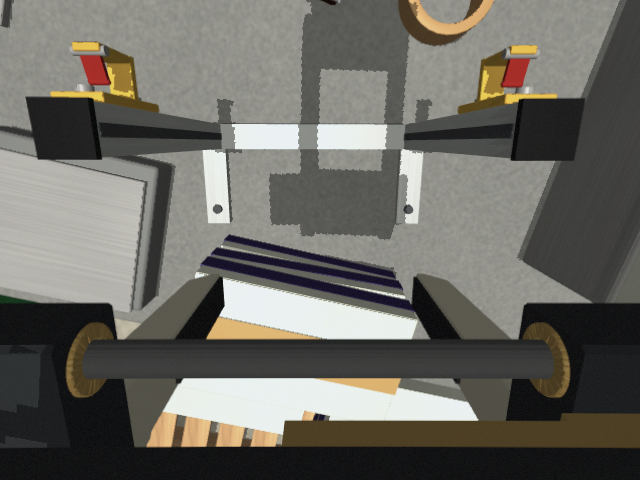

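View pics/w1R.png

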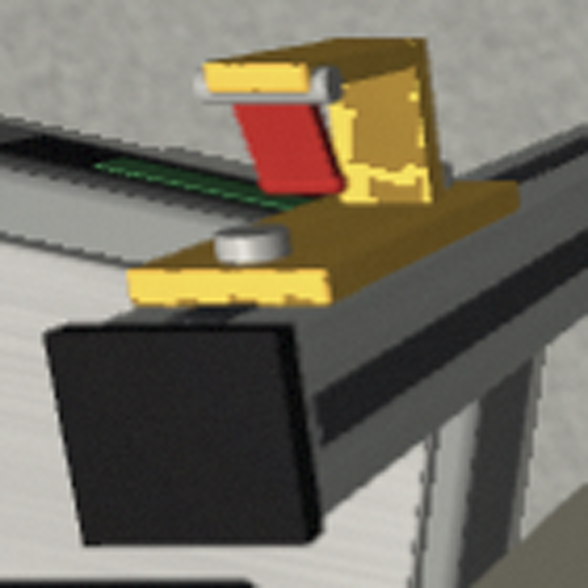

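View pics/w1L.png

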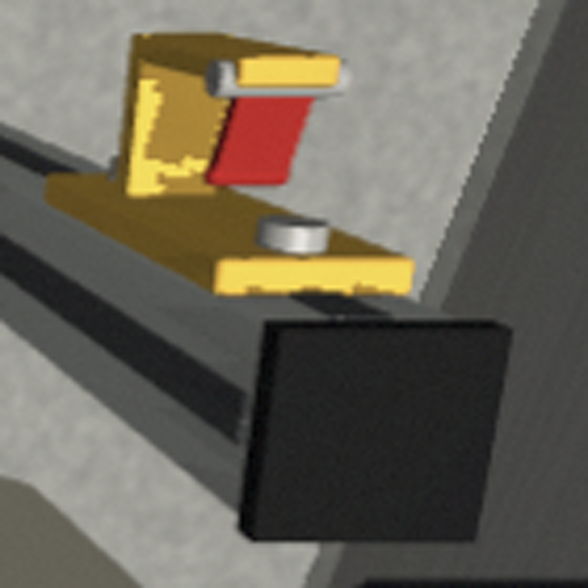

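View pics/w2R.png

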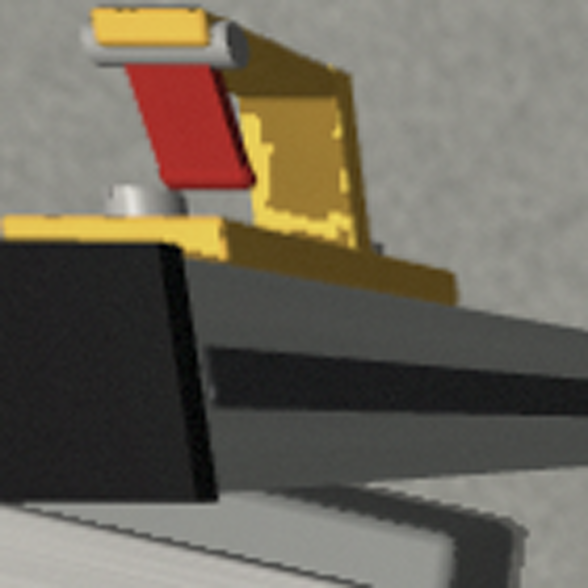

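View pics/w2L.png

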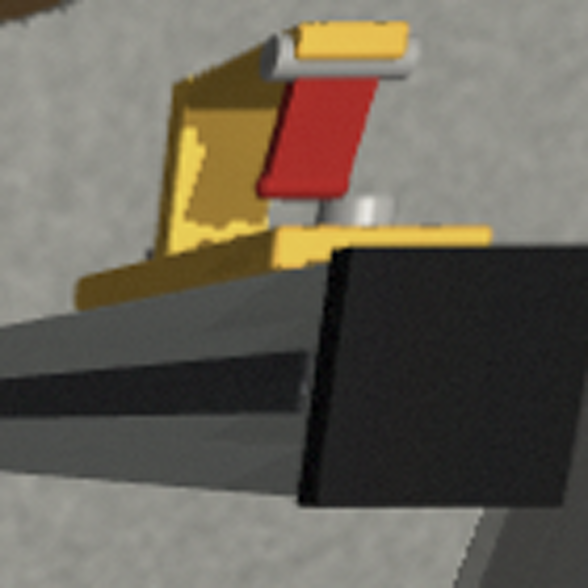

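```bash
cat > st.py <<'E'
from h import *
W1=json.load(open("pics/wrist1.json"));W2=json.load(open("pics/wrist2.json"))
O={"R":((50,165),(50,40)),"L":((440,165),(440,40))}
pts={"R":{"tip_fo":((205,63),(93,8)),"tip_fi":((308,63),(206,10)),"tip_bi":((310,94),(208,46)),"tip_bo":((207,94),(94,46)),
 "cl_fi":((330,270),(230,219)),"cl_bi":((331,304),(229,260)),"cl_fo":((129,268),(5,216)),"keep_bi":((345,190),(255,185)),"cap_fi":((295,327),(170,246))},
 "L":{"tip_fi":((241,57),(299,22)),"tip_fo":((339,55),(408,22)),"tip_bo":((338,86),(406,58)),"tip_bi":((236,87),(297,60)),
 "cl_fi":((217,259),(275,228)),"cl_bi":((217,294),(273,270)),"cl_fo":((413,257),(491,227)),"keep_bi":((210,183),(258,193)),"cap_fi":((268,323),(345,247))}}
Ri=R.from_euler("z",-RK["yaw"])
for s in "RL":
    for n,(a,b) in pts[s].items():
        pa=crop2px(a,O[s][0],4.2);pb=crop2px(b,O[s][1],4.2)
        P=tri([(W1,pa),(W2,pb)]); e=proj(W1,P)[0]-pa
        print(s,n,P.round(4),"rack",Ri.apply(P-[RK["x"],RK["y"],0]).round(4),e.round(1))
E
python3 st.py
```

```text
R tip_fo [0.6045 0.021  0.267 ] rack [-0.0344 -0.1368  0.267 ] [ 0. -0.]
R tip_fi [0.601  0.0361 0.2666] rack [-0.0343 -0.1213  0.2666] [-0.1  0. ]
R tip_bi [0.6056 0.0371 0.2673] rack [-0.0296 -0.1214  0.2673] [-0.2  0. ]
R tip_bo [0.6093 0.0214 0.2669] rack [-0.0296 -0.1374  0.2669] [-0.2  0. ]
R cl_fi [0.6276 0.0499 0.2821] rack [-0.0053 -0.1139  0.2821] [ 0.2 -0. ]
R cl_bi [0.6329 0.0504 0.2823] rack [-1.000e-04 -1.145e-01  2.823e-01] [-0.  0.]
R cl_fo [0.6343 0.0204 0.2816] rack [-0.0055 -0.1441  0.2816] [ 0. -0.]
R keep_bi [0.6221 0.0397 0.2581] rack [-0.0129 -0.1225  0.2581] [ 0.1 -0. ]
R cap_fi [0.6323 0.0517 0.2964] rack [-0.0003 -0.1132  0.2964] [-1.3  0.2]
L tip_fi [0.5454 0.2736 0.2627] rack [-0.0346  0.1226  0.2627] [-0.2 -0. ]
L tip_fo [0.5416 0.2889 0.2617] rack [-0.0348  0.1385  0.2617] [-0. -0.]
L tip_bo [0.5462 0.2902 0.2623] rack [-0.03    0.1387  0.2623] [-0.1 -0. ]
L tip_bi [0.5499 0.2751 0.2619] rack [-0.0298  0.1231  0.2619] [0.3 0. ]
L cl_fi [0.5752 0.2736 0.2771] rack [-0.0055  0.1159  0.2771] [0. 0.]
L cl_bi [0.5805 0.2754 0.2772] rack [0.     0.1164 0.2772] [-0.1 -0. ]
L cl_fo [0.5683 0.3028 0.2766] rack [-0.0056  0.1459  0.2766] [0. 0.]
L keep_bi [0.566  0.2797 0.2545] rack [-0.0131  0.1239  0.2545] [-0.5 -0. ]
L cap_fi [0.58   0.2737 0.297 ] rack [-0.0008  0.1149  0.297 ] [0.9 0.1]
```

Run:
```python
from h import *
plan([.474,-.3115,.337],Rdown(np.radians(83.4)))
```

```text
t 2.55 pos [0.6948 0.1892 0.3387] rows shift [3.297, -4.367, 0.017] turn [-0.0001, -0.0002, 0.6103] F [ 0.21  0.03 -0.08] T [ 0.01  0.01 -0.  ] op 0.0932
```

Emit:
move_arm([
  [0.35, -0.33, 0, 0, 0, 0, 0.4],
  [0.7, -0.66, 0, 0, 0, 0, 0.4],
  [0.9, -1, 0, 0, 0, 0, 0.4],
])

```text
t: 2.85
tool_pos: [0.628, 0.0697, 0.3413]
orientation: [-0.362, 3.117, -0.0]
force: [0.4, -0.2, 0.3]
opening: 0.0733
```

Emit:
move_arm([
  [0.3, -0.4, 0, 0, 0, 0, 0.4],
  [0.6, -0.8, 0, 0, 0, 0, 0.4],
  [0.8, -1, 0, 0, 0, 0, 0.4],
])

```text
t: 3.15
tool_pos: [0.5733, -0.048, 0.3414]
orientation: [-0.357, 3.117, -0.003]
force: [-0.6, -0.5, 1.2]
opening: 0.0651
```

Emit:
move_arm([
  [0.3, -0.4, 0, 0, 0, 0, 0.4],
  [0.6, -0.8, 0, 0, 0, 0, 0.4],
  [0.8, -1, 0, 0, 0, 0, 0.4],
])

```text
t: 3.45
tool_pos: [0.5182, -0.1632, 0.341]
orientation: [-0.357, 3.118, -0.004]
force: [0.2, 0.1, -0.0]
opening: 0.065
```

Emit:
move_arm([
  [0.3, -0.4, 0, 0, 0, 0.045, 0.4],
  [0.6, -0.8, 0, 0, 0, 0.09, 0.4],
  [0.8, -1, 0, 0, 0, 0.135, 0.4],
  [0.8, -1, 0, 0, 0, 0.18, 0.4],
  [0.8, -1, 0, 0, 0, 0.225, 0.4],
  [0.8, -1, 0, 0, 0, 0.27, 0.4],
  [0.8, -1, 0, 0, 0, 0.315, 0.4],
  [0.8, -1, 0, 0, 0, 0.36, 0.4],
])

```text
t: 4.25
tool_pos: [0.4647, -0.2757, 0.341]
orientation: [1.374, 2.82, -0.001]
force: [-0.2, 0.6, 0.4]
opening: 0.0651
```

Run:
```python
from h import *
plan([.474,-.3115,.337],Rdown(np.radians(83.4)))
```

```text
t 4.25 pos [ 0.4647 -0.2757  0.341 ] rows shift [-0.339, -0.148, 0.042] turn [0.0009, 0.0011, 0.2481] F [-0.16  0.59  0.42] T [-0.1   0.01 -0.05] op 0.0651
```

Emit:
move_arm([
  [-0.17, -0.08, 0.2, 0, 0, 0.045, 0.4],
  [-0.34, -0.15, 0.4, 0, 0, 0.09, 0.4],
  [-0.34, -0.15, 0.4, 0, 0, 0.135, 0.4],
  [-0.34, -0.15, 0.4, 0, 0, 0.18, 0.4],
  [-0.34, -0.15, 0.4, 0, 0, 0.22, 0.4],
  [-0.34, -0.15, 0.4, 0, 0, 0.248, 0.4],
  [-0.34, -0.15, 0.4, 0, 0, 0.248, 0.4],
  [-0.34, -0.15, 0.4, 0, 0, 0.248, 0.4],
])

```text
t: 5.05
tool_pos: [0.4745, -0.3122, 0.3004]
orientation: [2.334, 2.098, 0.001]
force: [-0.7, 0.2, 0.3]
opening: 0.0649
```

```bash
python3 - <<'E'
from h import *
plan([.474,-.3115,.146],Rdown(np.radians(83.4)))
E
python3 snap.py 3 wrist
```

```text
t 5.05 pos [ 0.4745 -0.3122  0.3004] rows shift [0.009, -0.01, 1.544] turn [0.0008, 0.0005, 0.0027] F [-0.7   0.24  0.28] T [-0.07  0.05 -0.02] op 0.0649
```

View pics/wrist3.png

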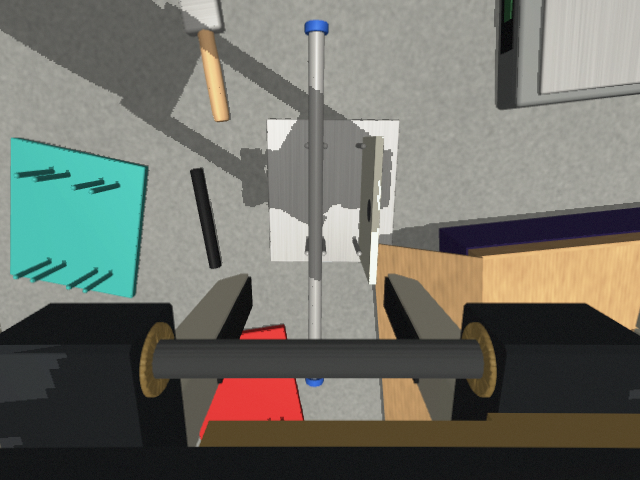

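The rail runs nearly vertically from its cap at (316,27) to (314,382), centred between the fingers. Next: the position on the 0.164 m plane.

Run:
```python
from h import *
W=json.load(open("pics/wrist3.json"))
for z in(.162,.166):
    a=onz(W,(316.5,27),z);b=onz(W,(314.5,382),z);d=a-b
    print(a,b,(a+b)/2,np.linalg.norm(d),np.degrees(np.arctan2(d[1],d[0])))
```

```text
[ 0.49067463 -0.15929393  0.162     ] [ 0.45583696 -0.46587787  0.162     ] [ 0.47325579 -0.3125859   0.162     ] 0.3085569215628826 83.51718706171256
[ 0.49056513 -0.16035723  0.166     ] [ 0.45618524 -0.46291256  0.166     ] [ 0.47337518 -0.3116349   0.166     ] 0.30450239318427647 83.51718706171256
```

Emit:
move_arm([
  [0, -0.01, 0.4, 0, 0, 0.002, 0.4],
  [0, -0.01, 0.8, 0, 0, 0.002, 0.4],
  [0, -0.01, 1, 0, 0, 0.002, 0.4],
  [0, -0.01, 1, 0, 0, 0.002, 0.4],
  [0, -0.01, 1, 0, 0, 0.002, 0.4],
])

```text
t: 5.6
tool_pos: [0.4738, -0.3129, 0.1996]
orientation: [2.345, 2.09, 0.0]
force: [-0.7, 0.1, 0.9]
opening: 0.065
```

Run:
```python
from h import *
plan([.4735,-.312,.146],Rdown(np.radians(83.5)))
```

```text
t 5.6 pos [ 0.4738 -0.3129  0.1996] rows shift [0.009, -0.004, 0.536] turn [0.0001, 0.0001, -0.0005] F [-0.74  0.07  0.87] T [-0.08  0.06  0.03] op 0.065
```

Emit:
move_arm([
  [0.01, 0, 0.27, 0, 0, 0, 0.4],
  [0.01, 0, 0.53, 0, 0, 0, 0.4],
  [0.01, 0, 0.53, 0, 0, 0, 0.4],
  [0.01, 0, 0.53, 0, 0, 0, 0.4],
])

```text
t: 6.0
tool_pos: [0.4745, -0.3125, 0.1477]
orientation: [2.345, 2.088, 0.001]
force: [-0.4, -0.2, 0.6]
opening: 0.0652
```

```bash
python3 - <<'E'
from h import *
plan([.4735,-.312,.146],Rdown(np.radians(83.5)))
E
python3 snap.py 4 wrist scene
```

```text
t 6.0 pos [ 0.4745 -0.3125  0.1477] rows shift [0.003, -0.011, 0.017] turn [0.0005, 0.0003, -0.0008] F [-0.4  -0.25  0.62] T [-0.11  0.09  0.05] op 0.0652
```

View pics/wrist4.png

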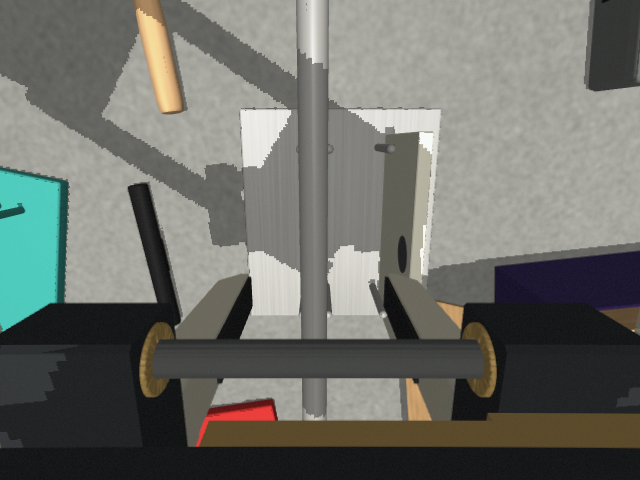

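The rail lies at column ~313 with the finger midline at ~318, so I'll shift about 2 mm along −y (tool) and close at 35 N.

Emit:
move_arm([
  [0, -0.02, 0.02, 0, 0, 0, 0.2],
  [0, -0.02, 0.02, 0, 0, 0, -0.3],
  [0, -0.02, 0.02, 0, 0, 0, -0.8],
  [0, -0.02, 0.02, 0, 0, 0, -1],
  [0, -0.02, 0.02, 0, 0, 0, -1],
  [0, -0.02, 0.02, 0, 0, 0, -1],
  [0, -0.02, 0.02, 0, 0, 0, -1],
  [0, -0.02, 0.02, 0, 0, 0, -1],
], squeeze=35)

```text
t: 6.9
tool_pos: [0.4718, -0.3117, 0.1436]
orientation: [-2.347, -2.088, 0.0]
force: [0.1, 0.7, 0.6]
opening: 0.011
```

Run:
```python
from h import *
plan([.4735,-.312,.146],Rdown(np.radians(83.5)))
```

```text
t 6.9 pos [ 0.4718 -0.3117  0.1436] rows shift [-0.001, 0.017, -0.024] turn [-0.0, -0.0, -0.0009] F [0.05 0.65 0.56] T [-0.06  0.08  0.02] op 0.011
```

Emit:
move_arm([
  [0, 0, -0.15, 0, 0, 0, -1],
  [0, 0, -0.3, 0, 0, 0, -1],
  [0, 0, -0.5, 0, 0, 0, -1],
  [0, 0, -0.7, 0, 0, 0, -1],
  [0, 0, -0.9, 0, 0, 0, -1],
  [0, 0, -1, 0, 0, 0, -1],
  [0, 0, -1, 0, 0, 0, -1],
])

```text
t: 7.6
tool_pos: [0.4727, -0.3125, 0.2463]
orientation: [2.344, 2.086, 0.001]
force: [1.2, -0.9, -6.8]
opening: 0.0107
```

```bash
python3 - <<'E'
from h import *
plan(rack([-.0176,.0007,.266]),Rdown(np.radians(103.2)))
E
python3 snap.py 5 wrist scene
```

```text
t 7.6 pos [ 0.4727 -0.3125  0.2463] rows shift [4.815, 0.615, -0.205] turn [0.0009, 0.0009, -0.1104] F [ 1.24 -0.94 -6.77] T [-0.06  0.06  0.06] op 0.0107
```

View pics/wrist5.png

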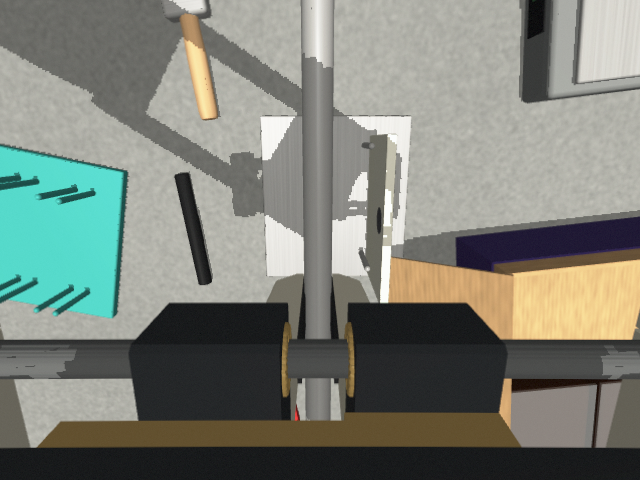

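View pics/scene5.png

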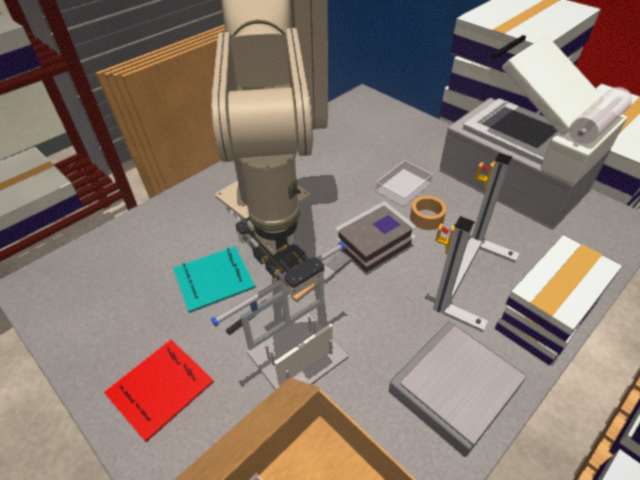

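Frame is in the gripper (about 6–7 N of weight) and clear of the stand; the other things haven't moved. I'll go to a point in front of the rack.

Emit:
move_arm([
  [0.05, 0, -0.1, 0, 0, 0, -1],
  [0.2, 0, -0.25, 0, 0, 0, -1],
  [0.4, 0, -0.4, 0, 0, 0, -1],
  [0.6, 0, -0.5, 0, 0, 0, -1],
  [0.8, 0, -0.55, 0, 0, 0, -1],
  [1, 0, -0.55, 0, 0, 0, -1],
])

```text
t: 8.3
tool_pos: [0.4841, -0.2108, 0.3011]
orientation: [2.344, 2.088, 0.002]
force: [1.2, -0.2, -6.5]
opening: 0.0111
```

Emit:
move_arm([
  [0.25, 0, 0, 0, 0, 0, -1],
  [0.5, 0, 0, 0, 0, 0, -1],
  [0.75, 0, 0, 0, 0, 0, -1],
  [1, 0, 0, 0, 0, 0, -1],
])

```text
t: 8.7
tool_pos: [0.495, -0.111, 0.2998]
orientation: [2.346, 2.089, 0.001]
force: [0.7, -0.2, -5.7]
opening: 0.0108
```

Emit:
move_arm([
  [0.25, 0, 0, 0, 0, -0.015, -1],
  [0.5, 0, 0, 0, 0, -0.035, -1],
  [0.75, 0, 0, 0, 0, -0.06, -1],
  [1, 0, 0, 0, 0, -0.085, -1],
  [1, 0, 0, 0, 0, -0.1, -1],
  [1, 0, 0, 0, 0, -0.11, -1],
])

```text
t: 9.3
tool_pos: [0.5064, -0.0117, 0.2997]
orientation: [1.947, 2.465, 0.001]
force: [-0.4, -0.4, -6.9]
opening: 0.0112
```

Run:
```python
from h import *
plan(rack([-.13,.0007,.30]),Rdown(np.radians(103.2)))
```

```text
t 9.3 pos [ 0.5064 -0.0117  0.2997] rows shift [1.47, 0.08, -0.002] turn [0.0002, -0.0001, 0.001] F [-0.39 -0.44 -6.89] T [-0.18  0.02 -0.06] op 0.0112
```

Emit:
move_arm([
  [0.25, 0.02, 0, 0, 0, 0, -1],
  [0.5, 0.05, 0, 0, 0, 0, -1],
  [0.75, 0.08, 0, 0, 0, 0, -1],
  [1, 0.08, 0, 0, 0, 0, -1],
  [1, 0.08, 0, 0, 0, 0, -1],
])

```text
t: 9.8
tool_pos: [0.4906, 0.0891, 0.2998]
orientation: [-1.948, -2.464, -0.003]
force: [-0.3, -0.2, -6.0]
opening: 0.0108
```

Emit:
move_arm([
  [0.25, 0, 0, 0, 0, 0.001, -1],
  [0.47, 0, 0, 0, 0, 0.001, -1],
  [0.47, 0, 0, 0, 0, 0.001, -1],
  [0.47, 0, 0, 0, 0, 0.001, -1],
])

```text
t: 10.2
tool_pos: [0.4808, 0.1315, 0.2993]
orientation: [1.954, 2.459, 0.0]
force: [0.3, -1.4, -6.3]
opening: 0.0115
```

```bash
python3 - <<'E'
from h import *
plan(rack([-.0176,.0007,.295]),Rdown(np.radians(103.2)))
E
python3 snap.py 6 wrist scene top
```

```text
t 10.2 pos [0.4808 0.1315 0.2993] rows shift [0.019, 1.121, 0.044] turn [0.0002, 0.0002, -0.0009] F [ 0.34 -1.38 -6.35] T [-0.21  0.02  0.04] op 0.0115
```

View pics/wrist6.png

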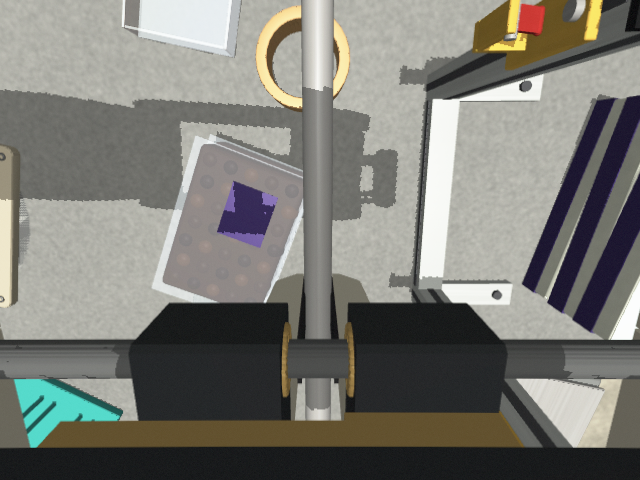

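View pics/top6.png

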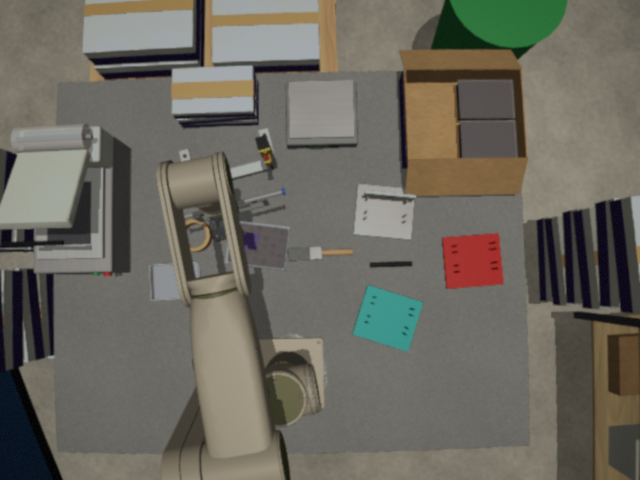

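View pics/scene6.png

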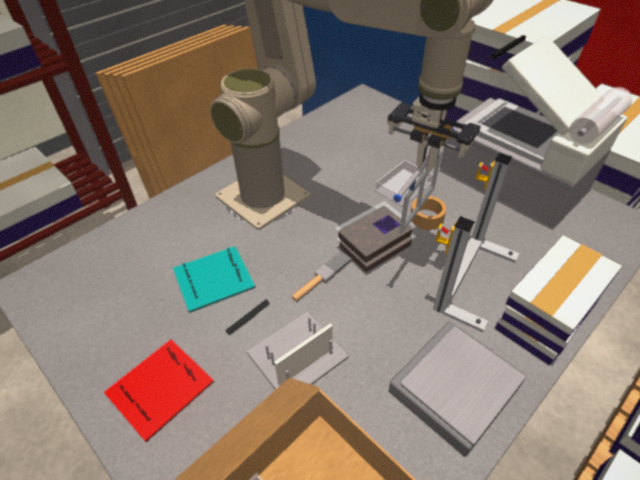

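Emit:
move_arm([
  [0, 0.2, 0, 0, 0, 0, -1],
  [0.01, 0.4, 0, 0, 0, 0, -1],
  [0.02, 0.6, 0, 0, 0, 0, -1],
  [0.02, 0.8, 0, 0, 0, 0, -1],
  [0.02, 0.95, 0, 0, 0, 0, -1],
  [0.02, 1, 0, 0, 0, 0, -1],
  [0.02, 1, 0, 0, 0, 0, -1],
])

```text
t: 11.05
tool_pos: [0.5783, 0.155, 0.2982]
orientation: [-1.957, -2.457, 0.001]
force: [-1.0, 0.2, -4.0]
opening: 0.011
```

Run:
```python
from h import *
plan(rack([-.0176,.0007,.295]),Rdown(np.radians(103.2)))
```

```text
t 11.05 pos [0.5783 0.155  0.2982] rows shift [0.011, 0.119, 0.032] turn [-0.0003, 0.0, -0.0016] F [-1.05  0.15 -4.02] T [-0.11  0.04  0.02] op 0.011
```

Emit:
move_arm([
  [0, 0.06, 0, 0, 0, -0.001, -1],
  [0.01, 0.12, 0, 0, 0, -0.001, -1],
  [0.01, 0.12, 0, 0, 0, -0.001, -1],
  [0.01, 0.12, 0, 0, 0, -0.001, -1],
])

```text
t: 11.45
tool_pos: [0.5894, 0.1593, 0.2987]
orientation: [-1.953, -2.461, 0.0]
force: [0.1, -0.9, -6.3]
opening: 0.0112
```

```bash
python3 - <<'E'
from h import *
for i in range(3): plan(rack([-.0176,.0007,.295]),Rdown(np.radians(103.2)))
E
python3 snap.py 7 wrist scene top
python3 - <<'E'
import cv2
s=cv2.imread("pics/scene7.png"); t=cv2.imread("pics/top7.png")
def crop(im,x,y,w,h,k,n): cv2.imwrite(n,cv2.resize(im[y:y+h,x:x+w],None,fx=k,fy=k,interpolation=cv2.INTER_CUBIC))
crop(s,400,110,130,150,4,"pics/s7.png"); crop(t,155,110,140,90,5.5,"pics/t7.png")
E
```

```text
t 11.45 pos [0.5894 0.1593 0.2987] rows shift [-0.006, 0.001, 0.037] turn [-0.0, 0.0, -0.0003] F [ 0.14 -0.88 -6.34] T [-0.09  0.06  0.03] op 0.0112
t 11.45 pos [0.5894 0.1593 0.2987] rows shift [-0.006, 0.001, 0.037] turn [-0.0, 0.0, -0.0003] F [ 0.14 -0.88 -6.34] T [-0.09  0.06  0.03] op 0.0112
t 11.45 pos [0.5894 0.1593 0.2987] rows shift [-0.006, 0.001, 0.037] turn [-0.0, 0.0, -0.0003] F [ 0.14 -0.88 -6.34] T [-0.09  0.06  0.03] op 0.0112
```

View pics/wrist7.png

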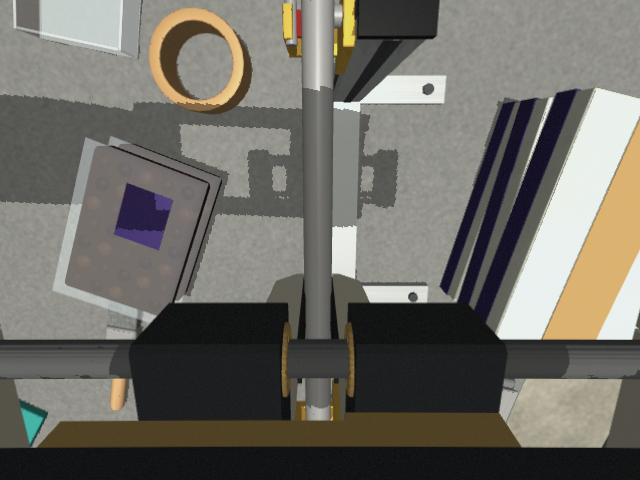

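View pics/s7.png

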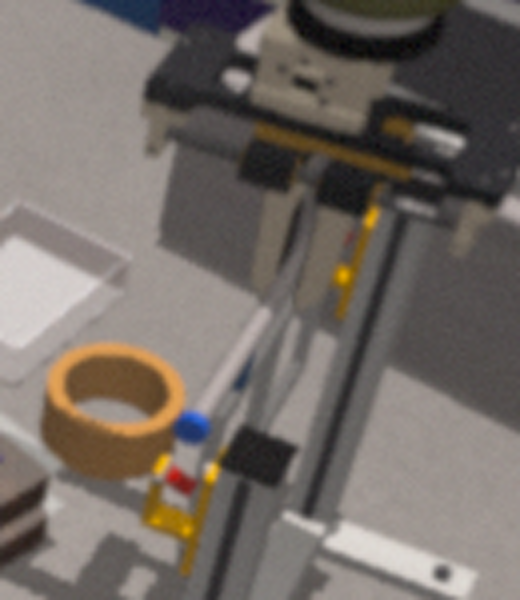

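View pics/t7.png

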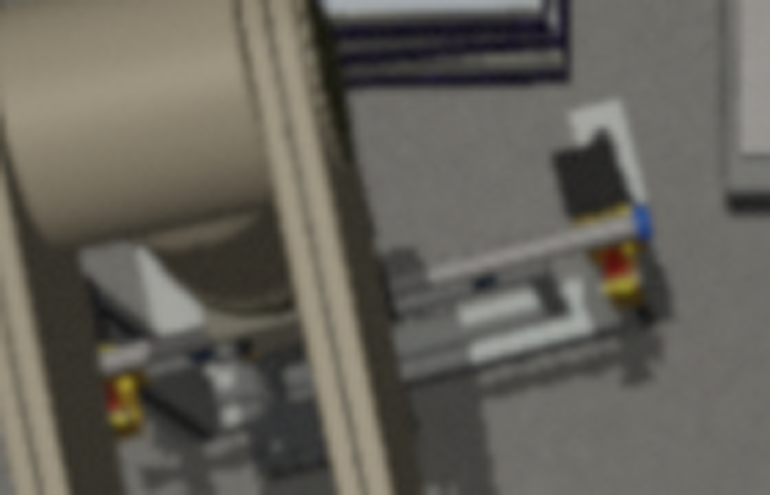

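```bash
python3 - <<'E'
from h import *
Ri=R.from_euler("z",-RK["yaw"])
f=lambda P:Ri.apply(P-[RK["x"],RK["y"],0]).round(4)
print("capR",f(tri([("scene",crop2px((193,427),(400,110),4)),("top",crop2px((643,222),(155,110),5.5))])))
W=json.load(open("pics/wrist7.json"))
for p,z in(((317.5,5),.318),((317.5,100),.318),((318,250),.318),((285,15),.262),((293,15),.262),((344,15),.277),((356,15),.277)): print(p,f(onz(W,p,z)))
E
python3 - <<'E'
import cv2
t=cv2.imread("pics/wrist7.png")
cv2.imwrite("pics/w7.png",cv2.resize(t[0:100,240:400],None,fx=5,fy=5,interpolation=cv2.INTER_CUBIC))
E
```

```text
capR [-0.0171 -0.15    0.3185]
(317.5, 5) [-0.0172  0.1198  0.318 ]
(317.5, 100) [-0.0171  0.0881  0.318 ]
(318, 250) [-0.0169  0.0286  0.318 ]
(285, 15) [-0.0333  0.1332  0.262 ]
(293, 15) [-0.0293  0.1332  0.262 ]
(344, 15) [-0.005   0.1288  0.277 ]
(356, 15) [0.0005 0.1288 0.277 ]
```

View pics/w7.png

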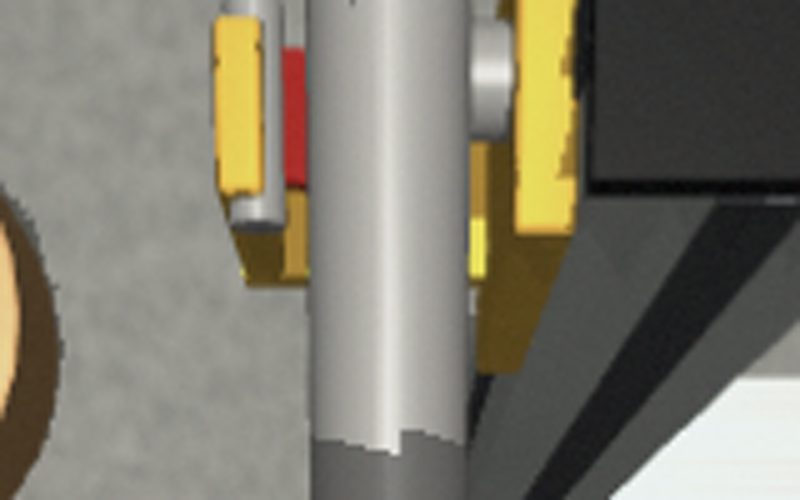

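The rail is centred over both slots, at rack x −17.2 mm against a slot middle of about −17.6 to −18.5 mm. The right hook measures about 4.8 mm higher, so I'll tilt by about 1° and come down to just above the keepers.

Emit:
move_arm([
  [0, -0.012, 0.1, 0, -0.002, 0, -1],
  [0, -0.012, 0.2, 0, -0.004, 0, -1],
  [0, -0.012, 0.3, 0, -0.006, 0, -1],
  [0, -0.012, 0.4, 0, -0.006, 0, -1],
  [0, -0.012, 0.4, 0, -0.006, 0, -1],
  [0, -0.012, 0.4, 0, -0.006, 0, -1],
])

```text
t: 12.2
tool_pos: [0.5881, 0.1589, 0.2581]
orientation: [1.944, 2.45, -0.02]
force: [0.8, 0.1, -5.8]
opening: 0.011
```

```bash
python3 - <<'E'
from h import *
plan(rack([-.0185,.0007,.255]),Rdown(np.radians(103.2)))
E
python3 snap.py 8 wrist scene top
python3 - <<'E'
import cv2
s=cv2.imread("pics/scene8.png"); t=cv2.imread("pics/top8.png"); w=cv2.imread("pics/wrist8.png")
def crop(im,x,y,w,h,k): return cv2.resize(im[y:y+h,x:x+w],None,fx=k,fy=k,interpolation=cv2.INTER_CUBIC)
import numpy as np
a=crop(s,420,150,100,100,4);b=crop(w,250,0,100,100,4); cv2.imwrite("pics/c8.png",np.hstack([a,b]))
E
```

```text
t 12.2 pos [0.5881 0.1589 0.2581] rows shift [-0.005, 0.006, 0.031] turn [-0.0003, 0.006, -0.0003] F [ 0.8   0.08 -5.79] T [-0.04  0.02 -0.04] op 0.011
```

View pics/c8.png

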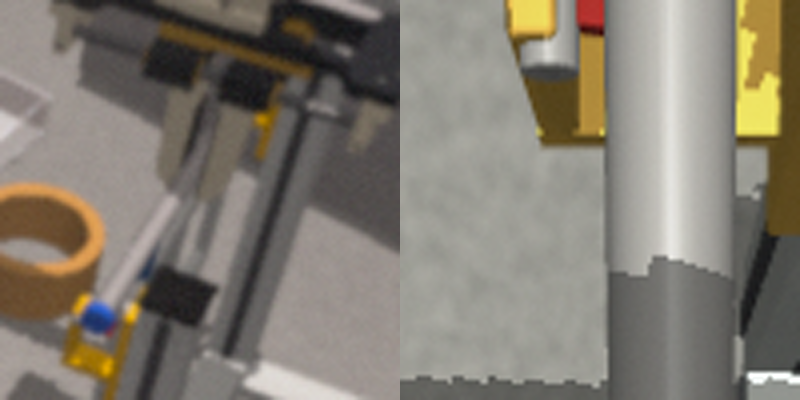

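The blue cap sits in the mouth of the right hook, and the rail is mid-slot in the left one. I'll go down in small steps and check the force after each.

Emit:
move_arm([
  [0, 0, 0.02, 0, 0, 0, -1],
  [0, 0, 0.04, 0, 0, 0, -1],
  [0, 0, 0.06, 0, 0, 0, -1],
  [0, 0, 0.06, 0, 0, 0, -1],
])

```text
t: 12.75
tool_pos: [0.5881, 0.1588, 0.2521]
orientation: [1.944, 2.45, -0.019]
force: [-0.8, -0.3, -5.4]
opening: 0.0111
```

Emit:
move_arm([
  [0, 0, 0.02, 0, 0, 0, -1],
  [0, 0, 0.03, 0, 0, 0, -1],
  [0, 0, 0.03, 0, 0, 0, -1],
])

```text
t: 13.05
tool_pos: [0.5883, 0.1588, 0.2494]
orientation: [1.944, 2.45, -0.019]
force: [0.1, 0.5, -6.9]
opening: 0.0111
```

Emit:
move_arm([
  [0, 0, 0.02, 0, 0, 0, -1],
  [0, 0, 0.03, 0, 0, 0, -1],
  [0, 0, 0.03, 0, 0, 0, -1],
])

```text
t: 13.35
tool_pos: [0.5884, 0.1587, 0.2466]
orientation: [1.944, 2.449, -0.018]
force: [-0.3, 0.1, -6.0]
opening: 0.0112
```

Run:
```python
from h import *
plan(rack([-.0185,.0007,.245]),Rdown(np.radians(103.2)))
```

```text
t 13.35 pos [0.5884 0.1587 0.2466] rows shift [-0.003, 0.003, 0.016] turn [-0.0, 0.006, -0.0004] F [-0.28  0.08 -5.98] T [-0.06  0.06  0.02] op 0.0112
```

Emit:
move_arm([
  [0, 0, 0.02, 0, 0, 0, -1],
  [0, 0, 0.02, 0, 0, 0, -1],
])

```text
t: 13.55
tool_pos: [0.5889, 0.1588, 0.246]
orientation: [1.943, 2.448, -0.016]
force: [-1.7, 0.4, 2.8]
opening: 0.0105
```

Emit:
move_arm([
  [0, 0, 0.02, 0, 0, 0, -1],
  [0, 0, 0.02, 0, 0, 0, -1],
])

```text
t: 13.75
tool_pos: [0.5892, 0.1589, 0.2442]
orientation: [1.942, 2.448, -0.015]
force: [-1.9, 0.7, 4.5]
opening: 0.0109
```

Run:
```python
from h import *
plan(rack([-.0185,.0007,.245]),Rdown(np.radians(103.2)))
```

```text
t 13.75 pos [0.5892 0.1589 0.2442] rows shift [-0.003, -0.005, -0.008] turn [0.0009, 0.006, -0.0004] F [-1.86  0.74  4.51] T [-0.14  0.25 -0.12] op 0.0109
```

Both keepers are met at TCP z 0.246. The total reaction is about 10.7 N with little moment, so the load is shared evenly. Continuing.

Emit:
move_arm([
  [0, -0.005, 0.02, 0, 0, 0, -1],
  [0, -0.005, 0.03, 0, 0, 0, -1],
  [0, -0.005, 0.03, 0, 0, 0, -1],
])

```text
t: 14.05
tool_pos: [0.5895, 0.1589, 0.2419]
orientation: [1.942, 2.447, -0.012]
force: [1.1, 1.5, 5.0]
opening: 0.011
```

Emit:
move_arm([
  [0, -0.005, 0.02, 0, 0, 0, -1],
  [0, -0.005, 0.03, 0, 0, 0, -1],
  [0, -0.005, 0.03, 0, 0, 0, -1],
])

```text
t: 14.35
tool_pos: [0.5895, 0.1589, 0.2392]
orientation: [1.941, 2.446, -0.011]
force: [3.5, 1.7, 6.1]
opening: 0.0105
```

Run:
```python
from h import *
plan(rack([-.0185,.0007,.245]),Rdown(np.radians(103.2)))
```

```text
t 14.35 pos [0.5895 0.1589 0.2392] rows shift [-0.003, -0.008, -0.058] turn [0.002, 0.006, -0.0003] F [3.54 1.68 6.08] T [ 0.07 -0.41 -0.08] op 0.0105
```

Emit:
move_arm([
  [0, 0, 0.02, 0, 0, 0, -1],
  [0, 0, 0.03, 0, 0, 0, -1],
  [0, 0, 0.03, 0, 0, 0, -1],
])

```text
t: 14.65
tool_pos: [0.5899, 0.1588, 0.2357]
orientation: [1.941, 2.446, -0.01]
force: [7.1, 2.6, 1.5]
opening: 0.0111
```

Emit:
move_arm([
  [0, 0, 0.02, 0, 0, 0, -1],
  [0, 0, 0.03, 0, 0, 0, -1],
  [0, 0, 0.03, 0, 0, 0, -1],
])

```text
t: 14.95
tool_pos: [0.5883, 0.1583, 0.2314]
orientation: [1.943, 2.448, -0.016]
force: [3.3, 1.0, 2.2]
opening: 0.0109
```

Run:
```python
from h import *
plan(rack([-.0185,.0007,.245]),Rdown(np.radians(103.2)))
```

```text
t 14.95 pos [0.5883 0.1583 0.2314] rows shift [-0.002, 0.005, -0.136] turn [0.0007, 0.006, -0.0004] F [3.34 1.03 2.23] T [-0.11 -0.66  0.03] op 0.0109
```

Emit:
move_arm([
  [0, 0, 0.02, 0, 0, 0, -1],
  [0, 0, 0.03, 0, 0, 0, -1],
  [0, 0, 0.03, 0, 0, 0, -1],
])

```text
t: 15.25
tool_pos: [0.5888, 0.1582, 0.2294]
orientation: [1.942, 2.447, -0.014]
force: [3.9, 0.4, 5.9]
opening: 0.011
```

Emit:
move_arm([
  [0, 0, 0.02, 0, 0, 0, -1],
  [0, 0, 0.02, 0, 0, 0, -1],
])

```text
t: 15.45
tool_pos: [0.5892, 0.158, 0.2274]
orientation: [1.942, 2.446, -0.013]
force: [6.4, 0.4, 4.9]
opening: 0.011
```

```bash
python3 - <<'E'
from h import *
plan(rack([-.0185,.0007,.245]),Rdown(np.radians(103.2)))
E
python3 snap.py 9 wrist scene
python3 - <<'E'
import cv2
s=cv2.imread("pics/scene9.png"); w=cv2.imread("pics/wrist9.png")
def crop(im,x,y,w,h,k): return cv2.resize(im[y:y+h,x:x+w],None,fx=k,fy=k,interpolation=cv2.INTER_CUBIC)
import numpy as np
cv2.imwrite("pics/c9.png",np.hstack([crop(s,420,150,100,100,4),crop(w,250,0,100,100,4)]))
E
```

```text
t 15.45 pos [0.5892 0.158  0.2274] rows shift [0.002, -0.003, -0.176] turn [0.0015, 0.0062, -0.0004] F [6.43 0.39 4.86] T [-0.18 -1.05  0.1 ] op 0.011
```

View pics/c9.png

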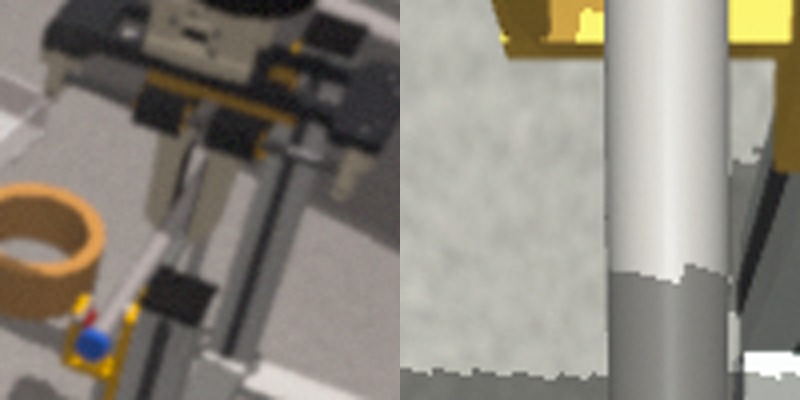

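Emit:
move_arm([
  [0, 0, 0.02, 0, 0, 0, -1],
  [0, 0, 0.02, 0, 0, 0, -1],
])

```text
t: 15.75
tool_pos: [0.5893, 0.1579, 0.2253]
orientation: [1.942, 2.446, -0.013]
force: [6.8, 0.3, 4.4]
opening: 0.0109
```

Emit:
move_arm([
  [0, 0, 0.02, 0, 0, 0, -1],
  [0, 0, 0.02, 0, 0, 0, -1],
])

```text
t: 15.95
tool_pos: [0.5891, 0.1579, 0.223]
orientation: [1.942, 2.447, -0.014]
force: [5.7, 0.6, 2.8]
opening: 0.0108
```

Run:
```python
from h import *
plan(rack([-.0185,.0007,.245]),Rdown(np.radians(103.2)))
```

```text
t 15.95 pos [0.5891 0.1579 0.223 ] rows shift [0.002, -0.002, -0.22] turn [0.0013, 0.0062, -0.0005] F [5.69 0.58 2.78] T [-0.01 -1.    0.15] op 0.0108
```

Emit:
move_arm([
  [0, 0, 0.02, 0, 0, 0, -1],
  [0, 0, 0.02, 0, 0, 0, -1],
])

```text
t: 16.15
tool_pos: [0.5867, 0.1578, 0.2185]
orientation: [1.945, 2.451, -0.021]
force: [-0.1, -1.1, -5.0]
opening: 0.0108
```

Run:
```python
from h import *
plan(rack([-.0185,.0007,.245]),Rdown(np.radians(103.2)))
```

```text
t 16.15 pos [0.5867 0.1578 0.2185] rows shift [-0.003, 0.021, -0.265] turn [-0.0008, 0.0059, -0.0004] F [-0.14 -1.05 -4.97] T [ 0.01  0.13 -0.06] op 0.0108
```

The force dropped back to the frame's own weight, so both keepers seem to have snapped over. Lowering the last few millimetres to the seats.

Emit:
move_arm([
  [0, 0.01, 0.01, 0, 0, 0, -1],
  [0, 0.01, 0.02, 0, 0, 0, -1],
  [0, 0.01, 0.02, 0, 0, 0, -1],
])

```text
t: 16.45
tool_pos: [0.5879, 0.1581, 0.2169]
orientation: [1.944, 2.45, -0.02]
force: [-0.7, -0.6, -4.9]
opening: 0.0112
```

Emit:
move_arm([
  [0, 0.01, 0.015, 0, 0, 0, -1],
  [0, 0.01, 0.015, 0, 0, 0, -1],
])

```text
t: 16.65
tool_pos: [0.5893, 0.1585, 0.2166]
orientation: [1.944, 2.45, -0.019]
force: [-3.9, -1.2, -0.6]
opening: 0.011
```

Run:
```python
from h import *
plan(rack([-.0185,.0007,.215]),Rdown(np.radians(103.2)))
```

```text
t 16.65 pos [0.5893 0.1585 0.2166] rows shift [0.002, -0.006, 0.016] turn [-0.0001, 0.006, -0.0003] F [-3.91 -1.16 -0.64] T [-0.    0.69  0.11] op 0.011
```

Emit:
move_arm([
  [0, -0.01, 0.005, 0, 0, 0, -1],
  [0, -0.01, 0.01, 0, 0, 0, -1],
  [0, -0.01, 0.01, 0, 0, 0, -1],
])

```text
t: 16.95
tool_pos: [0.5893, 0.1585, 0.2164]
orientation: [1.943, 2.448, -0.015]
force: [-1.1, -0.4, 5.8]
opening: 0.0107
```

```bash
python3 - <<'E'
from h import *
plan(rack([-.0185,.0007,.215]),Rdown(np.radians(103.2)))
E
python3 snap.py 10 wrist scene top
python3 - <<'E'
import cv2
s=cv2.imread("pics/scene10.png"); w=cv2.imread("pics/top10.png")
def crop(im,x,y,w,h,k): return cv2.resize(im[y:y+h,x:x+w],None,fx=k,fy=k,interpolation=cv2.INTER_CUBIC)
import numpy as np
cv2.imwrite("pics/c10.png",np.hstack([crop(s,430,170,60,80,6),crop(w,235,130,60,80,6)]))
E
```

```text
t 16.95 pos [0.5893 0.1585 0.2164] rows shift [0.002, -0.006, 0.014] turn [0.0008, 0.006, -0.0003] F [-1.07 -0.4   5.82] T [0.26 0.19 0.11] op 0.0107
```

View pics/c10.png

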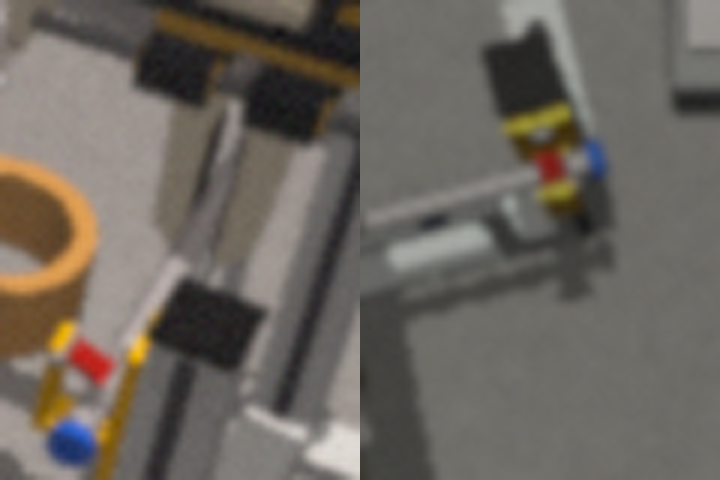

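View pics/wrist10.png

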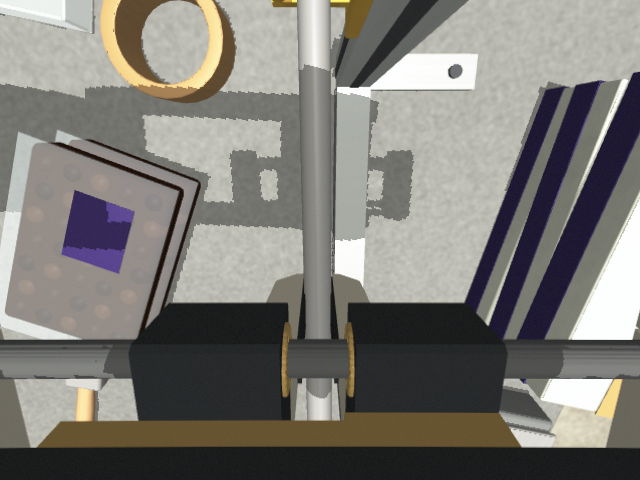

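Run:
```python
import cv2
s=cv2.imread("pics/scene10.png"); w=cv2.imread("pics/wrist10.png"); t=cv2.imread("pics/top10.png")
def crop(im,x,y,w,h,k): return cv2.resize(im[y:y+h,x:x+w],None,fx=k,fy=k,interpolation=cv2.INTER_CUBIC)
import numpy as np
cv2.imwrite("pics/c10b.png",np.hstack([crop(s,455,140,65,90,6),crop(t,150,140,65,90,6)]))
```

```text
(no output)
```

View pics/c10b.png

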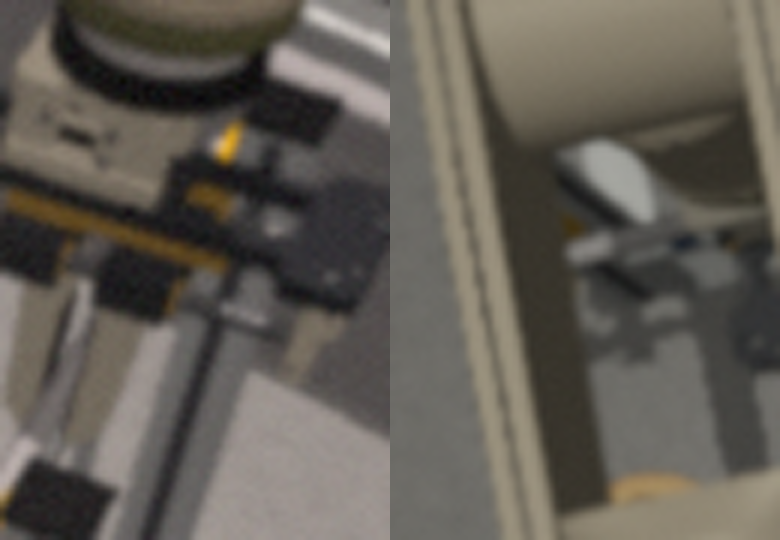

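The right keeper (red) is shut above the rail. The left one is hidden by the gripper, but the force and moment (Fz +5.8, Tx only 0.26) show both ends carrying load on hard seats. I'll ease the pressing off, then loosen the grip.

Emit:
move_arm([
  [0, 0, -0.005, 0, 0, 0, -1],
  [0, 0, -0.008, 0, 0, 0, -1],
  [0, 0, -0.008, 0, 0, 0, -1],
], squeeze=15)

```text
t: 17.4
tool_pos: [0.5892, 0.1583, 0.2164]
orientation: [1.943, 2.448, -0.016]
force: [3.6, 0.6, 3.9]
opening: 0.0115
```

Run:
```python
from h import *
plan(rack([-.0185,.0007,.215]),Rdown(np.radians(103.2)))
```

```text
t 17.4 pos [0.5892 0.1583 0.2164] rows shift [0.004, -0.005, 0.014] turn [0.0006, 0.006, -0.0004] F [3.64 0.63 3.91] T [ 0.07 -0.63 -0.07] op 0.0115
```

Emit:
move_arm([
  [0, 0.005, -0.005, 0, 0, 0, -1],
  [0, 0.005, -0.006, 0, 0, 0, -1],
  [0, 0.005, -0.006, 0, 0, 0, -1],
], squeeze=8)

```text
t: 17.7
tool_pos: [0.5891, 0.1584, 0.2164]
orientation: [1.943, 2.449, -0.018]
force: [3.7, 1.3, 1.2]
opening: 0.0119
```

Run:
```python
from h import *
plan(rack([-.0185,.0007,.215]),Rdown(np.radians(103.2)))
```

```text
t 17.7 pos [0.5891 0.1584 0.2164] rows shift [0.002, -0.003, 0.014] turn [0.0, 0.006, -0.0003] F [3.72 1.34 1.19] T [ 0.13 -0.6   0.12] op 0.0119
```

Emit:
move_arm([
  [0, 0.005, 0, 0, 0, 0, -0.7],
  [0, 0.005, 0, 0, 0, 0, -0.6],
  [0, 0.005, 0, 0, 0, 0, -0.5],
  [0, 0.005, 0, 0, 0, 0, -0.3],
  [0, 0.005, 0, 0, 0, 0, 0],
  [0, 0.005, 0, 0, 0, 0, 0.2],
  [0, 0.005, 0, 0, 0, 0, 0.4],
  [0, 0.005, 0, 0, 0, 0, 0.4],
])

```text
t: 18.5
tool_pos: [0.5895, 0.1584, 0.2166]
orientation: [1.944, 2.449, -0.018]
force: [0.3, 0.9, 0.7]
opening: 0.0589
```

```bash
python3 - <<'E'
from h import *
plan(rack([-.0185,.0007,.315]),Rdown(np.radians(103.2)))
E
python3 snap.py 11 wrist scene
```

```text
t 18.5 pos [0.5895 0.1584 0.2166] rows shift [-0.016, -0.007, -0.984] turn [0.0, 0.006, -0.0004] F [0.27 0.87 0.7 ] T [-0.06  0.1   0.01] op 0.0589
```

View pics/wrist11.png

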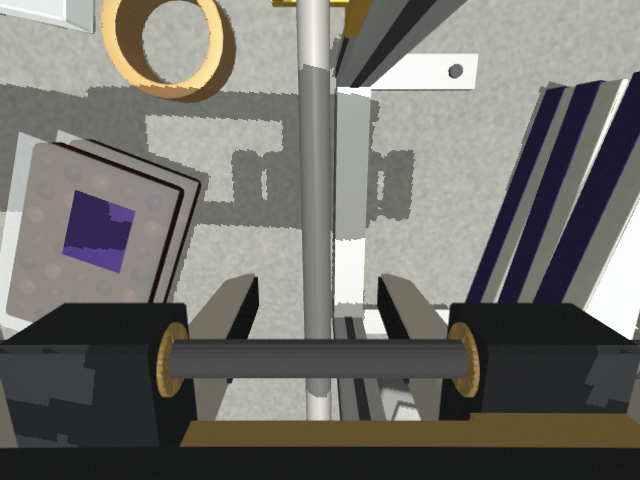

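The rail didn't move when the fingers opened, and it's clear of both. Next I'll retreat straight up and then sideways, so the hooks can be seen.

Emit:
move_arm([
  [0, 0, -0.1, 0, 0, 0, 0.4],
  [0, 0, -0.3, 0, 0, 0, 0.4],
  [0, 0, -0.6, 0, 0, 0, 0.4],
  [0, 0, -0.9, 0, 0, 0, 0.4],
  [0, 0, -1, 0, 0, 0, 0.4],
  [0, 0, -1, 0, 0.006, 0, 0.4],
])

```text
t: 19.2
tool_pos: [0.5899, 0.161, 0.3191]
orientation: [1.95, 2.46, 0.006]
force: [0.3, 0.2, -0.4]
opening: 0.0652
```

Emit:
move_arm([
  [0, 0, -0.5, 0, 0, 0, 0.4],
  [0, 0, -0.7, 0, 0, 0, 0.4],
  [0, -0.4, -0.8, 0, 0, 0, 0.4],
  [0, -0.8, -0.8, 0, 0, 0, 0.4],
  [0, -1, -0.8, 0, 0, 0, 0.4],
])

```text
t: 19.7
tool_pos: [0.4897, 0.1371, 0.3951]
orientation: [-1.952, -2.459, 0.002]
force: [0.8, -0.0, 0.3]
opening: 0.0652
```

Emit:
move_arm([
  [0, -0.4, 0, 0, 0, 0, 0.4],
  [0, -0.8, 0, 0, 0, 0, 0.4],
  [0, -1, 0, 0, 0, 0, 0.4],
  [0, -1, 0, 0, 0, 0, 0.4],
])

```text
t: 20.1
tool_pos: [0.3927, 0.1145, 0.3957]
orientation: [-1.952, -2.46, -0.0]
force: [-0.1, -0.4, 0.6]
opening: 0.065
```

```bash
python3 snap.py 12 wrist scene top
python3 - <<'E'
import cv2
s=cv2.imread("pics/scene12.png"); t=cv2.imread("pics/top12.png")
def crop(im,x,y,w,h,k): return cv2.resize(im[y:y+h,x:x+w],None,fx=k,fy=k,interpolation=cv2.INTER_CUBIC)
cv2.imwrite("pics/s12.png",crop(s,410,140,110,120,4.8)); cv2.imwrite("pics/t12.png",crop(t,150,110,140,100,5.5))
E
```

```text
(no output)
```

View pics/s12.png

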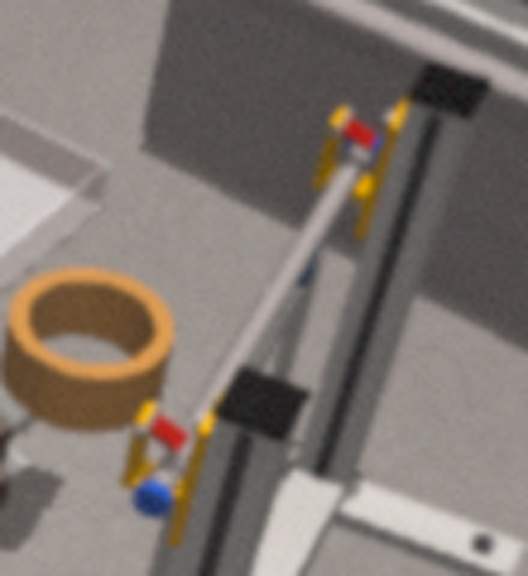

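View pics/t12.png

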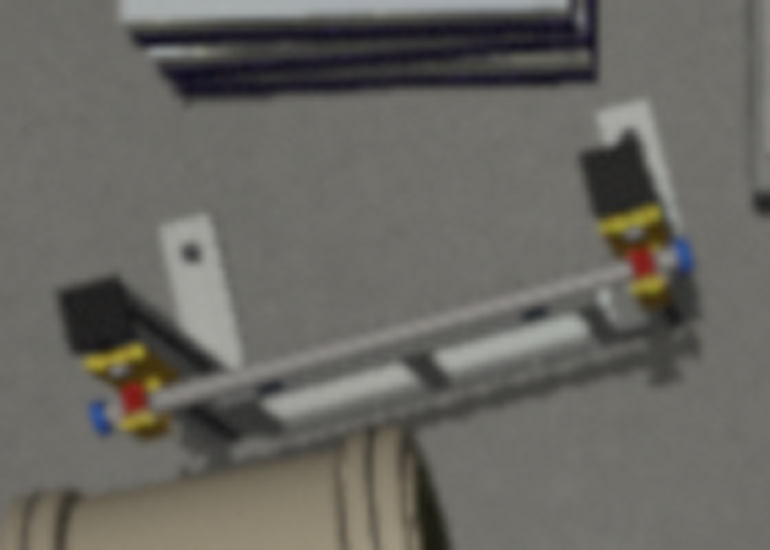

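View pics/scene12.png

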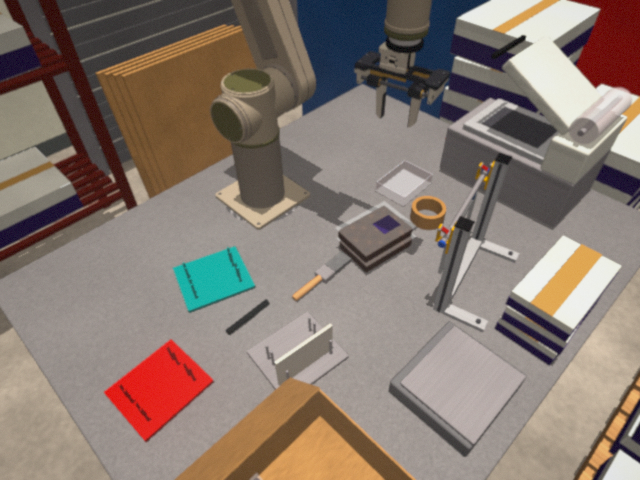

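Both red keepers lie shut above the rail, in the scene crop at (165,435) and (360,132) and in the top crop at (640,262) and (133,398). One last numeric check of the seating heights before handing in.

Run:
```python
from h import *
Ri=R.from_euler("z",-RK["yaw"]); f=lambda P:Ri.apply(P-[RK["x"],RK["y"],0]).round(4)
print("capR",f(tri([("scene",crop2px((155,497),(410,140),4.8)),("top",crop2px((684,255),(150,110),5.5))])))
print("capL",f(tri([("scene",crop2px((375,143),(410,140),4.8)),("top",crop2px((101,417),(150,110),5.5))])))
a=cv2.imread("pics/scene10.png").astype(int);b=cv2.imread("pics/scene12.png").astype(int)
p=cv2.imread("pics/scene0.png").astype(int)
d=np.abs(b-p).max(2)[:, :]
for n,(x0,y0,x1,y1) in dict(pack=(335,200,415,270),brush=(290,255,350,300),tray=(375,160,432,200),marker=(225,298,272,335),tape=(408,195,436,230)).items(): print(n,(d[y0:y1,x0:x1]>40).mean().round(3))
```

```text
capR [-0.0157 -0.1501  0.2393]
capL [-0.0174  0.1535  0.2344]
pack 0.106
brush 0.021
tray 0.036
marker 0.027
tape 0.01
```

```bash
python3 -c "
from plant import *
print(read_state()['t'],read_state()['force']); print(close_job())"
```

```text
20.25 [ 0.76234799 -0.30831944 -0.26561708]
the job is handed in; nothing more can be done
None
```

The frame is hanging on both yellow hooks with both spring keepers shut over the rail, and I handed the job in at t ≈ 20 s of the 72 s allowed.

**What I did:** I measured both hooks with the wrist camera; the right one sits about 5 mm higher than the left. I gripped the rail at 35 N, lifted the frame straight out of the stand and came at the rack from the front with about 1° of tilt. I pressed down in small steps until both keepers snapped shut at about the same moment and the rail sat on both seats. I then eased off the pressure, loosened the grip, opened and moved the arm clear.

**Last checks:**
- **Forces:** The highest total press I read was about 12 N for the two hooks together, plus up to about 7 N sideways. Readings come only at the end of each move, so a brief higher peak could have been missed.
- **Keepers:** The scene and top pictures show both red keepers closed above the rail. Before letting go I could see only the right one. For the left I went by the force drop and the evenly shared load.
- **Seating:** The rail ends measure 0.239 m (right) and 0.234 m (left), which matches the hook seats. The rail did not move when released.
- **Other things on the bench:** In the pictures they all appear where they were. A rough pixel comparison with the first picture differed by 1–4% around the brush, tray, marker and tape. Around the date packs it differed by 11%. I put that down to changed shadows and did not check it further.

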